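Walk the bench power supply back into its bay

ROBOT

A 7-joint arm with a two-finger parallel gripper is mounted at the origin on the work surface. World frame = base frame: x ahead of the robot, y to its left, z up, the work surface at z = 0. Lengths are in m, angles in rad, forces in N, time in s.
With the tool pointing down it reaches from about 0.35 to 0.9 m from the base axis. Payload 8.1 kg.
Tool frame: the origin (TCP) lies midway between the tips of the shut fingers; the grasp point (between the pads) lies r.hold_point_z behind it (r.hold_point_z is the distance from the TCP to the grasp point, in m); z points along the fingers, y is the line along which they close (so a half turn about z gives the same grasp; the last joint's range is limited). The gripper opens to 92 mm and grips with 3 to 60 N. Pads are 19 mm wide; open, the fingers measure 130 mm over their backs; the gripper's body (75 mm by 190 mm) begins 47 mm behind the grasp point.
Start: joints at [-0.103, 0.434, 0.025, 1.573, -0.012, 1.134, -0.075], TCP at [0.625, -0, 0.227] pointing down, gripper open.
Joint ranges: [-2.62, 2.62], [-0.44, 2.09], [-1.27, 1.32], [0.08, 2.57], [-1.32, 4.46], [0.12, 2], [-2.74, 2.74]. Speed limits (rad/s): [2.22, 2.22, 3.01, 3.01, 3.14, 3.14, 3.14].

INTERFACE

Orientations are given as [roll, pitch, yaw] about the fixed x, y, z axes, in that order (R = Rz(yaw) Ry(pitch) Rx(roll)).
In Python, from cell import r gives the robot as it stands.
- The arm moves only by the tool step_arm, never from a script. Its argument "moves" is a list of rows, each an object with "turn": the turn, a rotation vector about the tool's x, y, z normalised to -1 to 1, where 1 is 360 degrees, a list of three; "slide": the shift along the tool's x, y, z normalised to -1 to 1, where 1 is 0.1 m, a list of three; "grip": the closure, from -1 (fully open) to 1 (shut). A call has 1 to 8 rows; each row is the pose to reach, as a shift and turn from the pose commanded when the call began, along the tool's axes at that moment, turning the shorter way round; what a row does not reach only later rows make up. A row lasts 1/12 s, in which the tool goes at most 41.7 mm and 7.16 degrees, less where a joint would pass 70% of its speed; a pose out of reach is approached as far as the arm can. A call with a number of a shift or a turn outside -1 to 1 is refused whole. A call with a gripper value outside its range is refused whole. The fingers move at their own pace and stop on an object; "newtons" is the grip in N (left out, the last holds). Time passes only in rows, so rows that repeat a pose let the fingers close. It gives the time, the measured TCP pose, the force, the opening and the grip force at its end, in the units of the state.
- r.observe(): the state, without advancing time (a new reading comes with each control period).
- r.grab_frame(name): name is "scene" or "side" or "wrist"; returns a dict with "color" (384x512x3 uint8, red, green, blue), "fx", "fy", "cx", "cy" (pixels), "cam_to_world" (4x4, takes a point from camera to world coordinates). Camera axes: x right, y up, looking along -z (the intrinsics and any distortion apply to the point x, -y, -z); pixel columns grow to the right and rows downward; lengths in m; the calibration is good to about 2 mm. The wrist camera is an equidistant fisheye: a pixel r from the principal point sees the ray r / f radians off the axis. A picture is of the moment at which its call begins. There is no depth.
- r.close_job(): hands the job in; it is judged then, once.
Trained networks look in a picture, given as the dict that the camera call returned (one of the last four; its "shot" number tells which), for a name from the list of things; names that differ only in an ending like _2 or _b are one class to them, and where a whole thing is asked for, a point or a joint stands for the part that bears it (a point fixed in the world has none). Each returns a list of dicts, best first, with "p" (0 to 1); they miss things now and then, are a little off and sometimes report something else, mostly with a low value. They report only what shows in the picture. A call takes as long as a camera call. They do not tell look-alikes from the thing itself.
- r.boxes_of(picture, name): "at" ([column, row] in pixels, amid what is visible of it).
The state is a dict: "time": time; "qpos": joint angles; "qvel": joint speeds; "tau": joint torques, N m; "ee_pos": TCP position; "orientation": TCP orientation; "contact_force": force on the tool from outside, world axes, zero at the start; "wrist_torque": the same for the moment, N m; "gripper_width": opening from 0.0 (shut) to 1.0 (fully open); "grip_force": force on a finger pad.
Only numpy, scipy, OpenCV 4.12 (cv2) and the standard library are available. Lean on these libraries where they do the work, as an engineer would, in place of code of your own. Each camera call takes 0.05 s, during which the arm holds its last target. There are 200 camera calls.

TASK

Someone left the black accessory tray in the power supply's bay: lift it out and set it down on the open bench. The supply is too heavy to lift, so walk it into the bay by pushing its two front corner bumpers in turn, never the front panel with its knobs between them, until its whole back is up against the back plate. Then take the tray again and set it down, without dropping it, on the middle of the supply's top, lying across it from side to side; keep the tray upright and leave the other things on the bench where they are.

Things in the scene. Friction and masses are not known exactly. Their poses are not given: they have to be found in the camera images.
- bay: the supply's bay, fixed: steel back plate 236 wide, 70 high, 3 mm thick, and two aluminium rails 30 mm high, 230 mm apart inside (y +-115), that run 85 mm forward from it, then flare out to the mouth at x = -110 mm; 3 mm thick foot flanges out to y = +-140. Bench is its floor. Origin on the bench, middle of the foot of the plate's front face; +x points through the plate, away from the mouth, z up
- psu: bench power supply, grey, 110 deep (x), 200 wide (y), 80 mm high, about 3 kg (+-20 %), on rubber feet at x +-42, y +-82. A corner push of 8 to 20 N swings it about the feet at the other end. Origin: centre of underside; front at -x (bumper faces x = -55), back at x = +55, flat top z = 80. Starts before the bay, 90 to 115 mm short, turned up to 0.22 rad; home with its origin 55 mm before the bay's
- psu_panel: the supply's front panel with display, knobs and terminals, y from -68 to +68 mm, lying 9 mm (knobs 2 mm) behind the front faces of the bumpers. Same origin and axes as psu. Not to be pushed
- psu_push_l (a point): middle of the front face of the front bumper on the supply's +y side (x = -55, y = +85, z = 40 mm in its axes). The bumper is dark rubber, 30 mm wide (y +70 to +100), z from 6 to 79 mm, flat in front
- psu_push_r (a point): the same on the supply's -y side (x = -55, y = -85, z = 40 mm)
- psu_back_l (a point): back face of the supply's rear bumper on its +y side, at its foot (x = +55, y = +85, z = 6 mm in the supply's axes); touches the plate when home
- psu_back_r (a point): back face of the supply's rear bumper on its -y side, at its foot (x = +55, y = -85, z = 6 mm in the supply's axes); touches the plate when home
- tray: black open tray, 50 wide (x), 140 long (y), 40 mm high, 0.25 kg, walls 3 mm. Origin: centre of underside. Cross walls at y +-23: end compartments hold adapters (fixed), the middle one is empty. Starts in the bay, long side 3 to 11 mm from the plate: no finger fits behind; its near long wall (-x side) can be pinched, one finger in the middle compartment. In the open, take it across its 50 mm width
- meter: handheld multimeter lying on the bench, 150 x 74 x 44 mm, origin at the centre of its underside; a bystander
- flange: round steel vacuum flange lying on the bench, 104 mm across, 30 mm high, origin at the centre of its underside; a bystander
- driver: screwdriver lying on the bench, 190 mm long along its x; a bystander
There are look-alikes about, which are no part of the job. What is shaped like the tray but red is not meant. Leave any brown or orange look-alike of the psu alone.

How it is judged:
On the way, in this order (a step that is already met when the one before it is completed fails the run):
1. the tray is out of the bay, upright on the bench, and let go ((y of tray in the frame of bay above 0.15 m or y of tray in the frame of bay below -0.15 m or x of tray in the frame of bay below -0.2 m or x of tray in the frame of bay above 0.05 m) and height (world z) of tray below 0.006 m and angle between tray's own z axis and vertical below 0.1 rad and contact force between the fingers and tray below 0.2 N and linear speed of tray below 0.03 m/s), for 0.2 s.
2. the supply is home: both rear bumpers within 6 mm of the back plate, between the rails (x of each of psu_back_l, psu_back_r in the frame of bay above -0.006 m and y of psu in the frame of bay between -0.02 and 0.02 m and linear speed of psu below 0.02 m/s), for 0.2 s.
At the end, for the whole second after the job is handed in: The supply stands between the rails with both rear bumpers within 6 mm of the back plate; the tray stands upright on the supply's top, its centre within 25 mm (front to back) and 30 mm (sideways) of the middle, its length within 0.25 rad of the supply's width; both are at rest and released (all of step 2 and angle between psu's own z axis and vertical below 0.03 rad and x of tray in the frame of psu between -0.025 and 0.025 m and y of tray in the frame of psu between -0.03 and 0.03 m and z of tray in the frame of psu between 0.076 and 0.084 m and angle between the y axis of tray and the y axis of psu, either way round below 0.25 rad and angle between tray's own z axis and vertical below 0.06 rad and linear speed of tray below 0.02 m/s); the robot touches nothing.
It fails at once if the supply's front panel, knobs or terminals are pressed with more than 2 N (contact force between any of the fingers, the arm and psu_panel above 2 N).
It fails at once if the supply is tipped by more than 0.15 rad (angle between psu's own z axis and vertical above 0.15 rad).
It fails at once if the tray is tilted by more than 0.6 rad (angle between tray's own z axis and vertical above 0.6 rad).
It fails at once if the tray is dropped (falls freely by some 20 mm) (contact force between anything else and tray below 0.05 N and linear speed of tray above 0.6 m/s).
It fails at once if the multimeter, the flange or the screwdriver is moved by more than 30 mm (distance of any of meter, flange, driver from where it was at the start of the episode above 0.03 m).
It also fails if it takes over 72 s, if anything falls off the work surface, if the arm or the gripper's body presses on something with over 40 N, if the wrist force passes 120 N, or if a joint passes its speed limit or range.

## Working session

There is one attempt and no reset: what is moved stays moved. The work goes in short steps, Python scripts to look and compute and a tool call to move; the robot and the scene stay as the last step left them, time stands still between calls to the robot, and variables do not carry over. Pictures are saved under pics/ and viewed, at most 10 in all, crops included, and the job is handed in when it is done.

Besides the shell and the picture viewer there is one more tool, called after "Call:" by a JSON object that holds its "api" and its "payload", one argument or row to a line. step_arm: Moves the arm, as the interface text tells. Its arguments: {"type":"object","properties":{"moves":{"type":"array"},"newtons":{"type":"number"}},"required":["moves"]}

```bash
ls; mkdir -p pics
cat > h.py <<'E'
import numpy as np, cv2
from cell import r
from scipy.spatial.transform import Rotation as Ro
def shot(n,f=None):
    p=r.grab_frame(n)
    if f: cv2.imwrite('pics/'+f,p['color'][:,:,::-1])
    return p
def ray(p,px,fish=False):
    T=np.array(p['cam_to_world']);u=(px[0]-p['cx'])/p['fx'];v=(px[1]-p['cy'])/p['fy']
    if fish:
        t=np.hypot(u,v);s=np.sin(t)/max(t,1e-9);d=np.array([u*s,-v*s,-np.cos(t)])
    else: d=np.array([u,-v,-1.])
    d=T[:3,:3]@d;return T[:3,3],d/np.linalg.norm(d)
def onz(p,px,z,fish=False):
    o,d=ray(p,px,fish);return o+d*(z-o[2])/d[2]
def tri(rays):
    A=0;b=0
    for o,d in rays:
        M=np.eye(3)-np.outer(d,d);A=A+M;b=b+M@o
    return np.linalg.solve(A,b)
def proj(p,X,fish=False):
    T=np.array(p['cam_to_world']);c=T[:3,:3].T@(np.array(X)-T[:3,3]);x,y,z=c[0],-c[1],-c[2]
    if fish:
        h=np.hypot(x,y);t=np.arctan2(h,z);k=t/max(h,1e-9);return np.array([p['cx']+p['fx']*x*k,p['cy']+p['fy']*y*k])
    return np.array([p['cx']+p['fx']*x/z,p['cy']+p['fy']*y/z])
E
python3 - <<'E'
from h import *
print(r.observe(), r.hold_point_z)
P={n:shot(n,n+'0.png') for n in('scene','side','wrist')}
for n,p in P.items():
    print(n,p['fx'],p['cx'],p['cy'],np.round(p['cam_to_world'],3).tolist())
    for k in('bay','psu','psu_push_l','psu_push_r','tray','meter','flange','driver'):
        print(k,[(np.round(b['at']).tolist(),round(b['p'],2)) for b in r.boxes_of(p,k)][:4])
a=np.vstack([P['scene']['color'][:,:,::-1]]);
E
```

```text
pics
{'time': 0.0, 'qpos': array([-0.1025785 ,  0.43520386,  0.02497026,  1.57415292, -0.01159675,
        1.13397831, -0.07509343]), 'qvel': array([ 1.14587677e-03,  2.00186605e-03,  2.38325445e-03, -1.83664788e-04,
       -1.56424909e-03, -3.90930401e-05,  1.86996332e-03]), 'tau': array([ 3.89017032e-04, -6.67853522e+01,  9.84863900e-01, -3.14464223e+01,
       -6.05165795e-02,  4.27553023e-02,  1.12382318e-04]), 'ee_pos': array([ 6.24464594e-01, -7.24981793e-05,  2.25935231e-01]), 'orientation': array([-3.14000187e+00,  1.46252297e-04,  1.57071496e+00]), 'contact_force': array([-0.91260861,  0.62550519, -0.70988444]), 'wrist_torque': array([ 0.01172696, -0.00535404,  0.04547025]), 'grip_force': 0.0, 'gripper_width': 0.9963794616633673} 0.0188
scene 408.59157735130606 266.45440292610016 189.96758579245 [[-0.77, -0.548, 0.327, 0.858], [0.638, -0.664, 0.39, 0.477], [0.003, 0.509, 0.861, 0.892], [0.0, 0.0, 0.0, 1.0]]
bay [([199.0, 227.0], 0.7)]
psu [([246.0, 179.0], 0.78), ([249.0, 101.0], 0.74), ([327.0, 148.0], 0.6)]
psu_push_l [([249.0, 106.0], 0.71), ([247.0, 177.0], 0.64), ([324.
[... 790 characters left out ...]
04.0], 0.7)]
meter [([195.0, 155.0], 0.61)]
flange [([236.0, 150.0], 0.9), ([255.0, 203.0], 0.27), ([131.0, 188.0], 0.27)]
driver [([128.0, 191.0], 0.74), ([259.0, 201.0], 0.74), ([311.0, 208.0], 0.39)]
wrist 297.3186396354542 255.95222949326757 185.39220393668074 [[1.0, -0.0, 0.0, 0.625], [0.0, 0.959, 0.282, 0.076], [-0.001, -0.282, 0.959, 0.384], [0.0, 0.0, 0.0, 1.0]]
bay [([321.0, 130.0], 0.62)]
psu [([194.0, 136.0], 0.65), ([130.0, 230.0], 0.6)]
psu_push_l [([50.0, 96.0], 0.68), ([128.0, 230.0], 0.64), ([197.0, 135.0], 0.61)]
psu_push_r [([50.0, 96.0], 0.68), ([128.0, 230.0], 0.64), ([197.0, 135.0], 0.61)]
tray [([296.0, 134.0], 0.89), ([416.0, 212.0], 0.68)]
meter []
flange []
driver []
```

View pics/scene0.png

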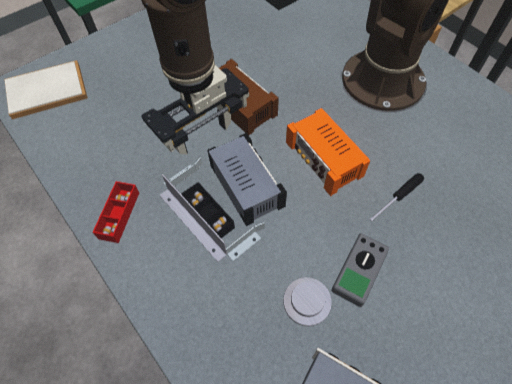

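View pics/side0.png

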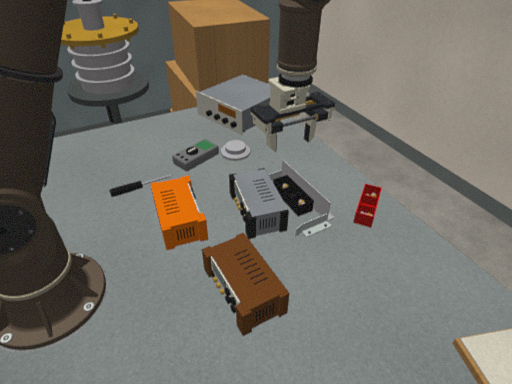

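View pics/wrist0.png

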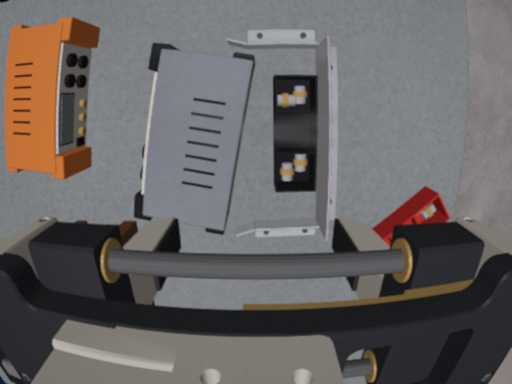

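The scene shows the grey psu at (247,180), the tray in the bay at (210,210), and the orange and brown decoys to the robot side. The red tray is at (117,212). The wrist view shows the bay, tray (295,134) and psu (195,135) from above, so I'll enlarge it to pick corners.

Run:
```python
import cv2
a=cv2.imread('pics/wrist0.png')[20:250,130:350]
a=cv2.resize(a,None,fx=2.6,fy=2.6,interpolation=cv2.INTER_CUBIC)
for c in range(130,350,20): cv2.line(a,(int((c-130)*2.6),0),(int((c-130)*2.6),5),(0,0,255),1);cv2.putText(a,str(c),(int((c-130)*2.6),14),0,.35,(0,0,255))
for c in range(20,250,20): cv2.line(a,(0,int((c-20)*2.6)),(5,int((c-20)*2.6)),(0,0,255),1);cv2.putText(a,str(c),(6,int((c-20)*2.6)+4),0,.35,(0,0,255))
cv2.imwrite('pics/w0z.png',a)
```

```text
(no output)
```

View pics/w0z.png

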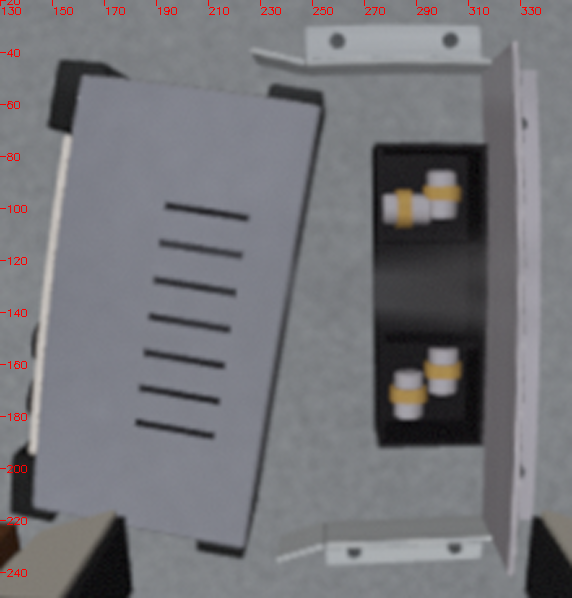

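```bash
cat > m.py <<'E'
from h import *
import pickle
E
python3 - <<'E'
from h import *
p=shot('wrist');f=lambda a,z:onz(p,a,z,True)
def d(n,pts,z):
    P=[f(a,z) for a in pts]
    print(n,[np.round(q[:2],4).tolist() for q in P],'len',[round(np.linalg.norm(P[i]-P[i-1]),4) for i in range(len(P))])
    return P
a=d('plate',[(328.5,36.2),(326.5,240)],.07)
b=d('psu',[(160.8,48.5),(254.2,60.8),(224.2,230.8),(142.7,215.4)],.08)
c=d('tray',[(274.2,75.8),(275.8,191.2)],.04)
e=d('rail',[(130+490/2.6,20+62/2.6),(130+304/2.6,20+64/2.6),(130+490/2.6,20+538/2.6),(130+325/2.6,20+545/2.6)],.03)
print(d('flange holes',[(130+338/2.6,20+40/2.6),(130+354/2.6,20+552/2.6),(130+455/2.6,20+548/2.6)],.003))
# two-view check of heights: tray/psu network centres
s=shot('scene');q=shot('side')
for k in ('tray','psu','bay'):
    B=[]
    for pic,fi in((s,0),(q,0),(p,1)):
        B.append([ray(pic,b['at'],fi) for b in r.boxes_of(pic,k)])
    pass
print('proj plate ends/psu corners in scene',[np.round(proj(s,x)).tolist() for x in a+b+c])
print('side',[np.round(proj(q,x)).tolist() for x in a+b+c])
t=lambda A,B,C:tri([ray(s,A),ray(q,B),ray(p,C,True)])
print('tray tri',t((212,210),(293,197),(296,134)))
print('psu tri',t((246,179),(258,202),(194,136)))
E
```

```text
plate [[0.7025, 0.1482], [0.7106, -0.085]] len [np.float64(0.2334), np.float64(0.2334)]
psu [[0.5268, 0.1346], [0.6239, 0.1168], [0.5897, -0.0671], [0.494, -0.0499]] len [np.float64(0.1874), np.float64(0.0987), np.float64(0.187), np.float64(0.0973)]
tray [[0.6464, 0.1047], [0.6498, -0.0326]] len [np.float64(0.1374), np.float64(0.1374)]
rail [[0.6998, 0.1468], [0.6151, 0.1434], [0.7086, -0.0856], [0.6245, -0.0886]] len [np.float64(0.2472), np.float64(0.0848), np.float64(0.2473), np.float64(0.0842)]
flange holes [[0.6308, 0.1608], [0.6402, -0.1054], [0.6957, -0.1036]] len [np.float64(0.2723), np.float64(0.2664), np.float64(0.0555)]
[array([0.63079515, 0.16083325, 0.003     ]), array([ 0.64016915, -0.10536635,  0.003     ]), array([ 0.69566637, -0.10358945,  0.003     ])]
proj plate ends/psu corners in scene [[224.0, 243.0], [162.0, 175.0], [281.0, 192.0], [243.0, 210.0], [208.0, 151.0], [243.0, 136.0], [233.0, 220.0], [198.0, 182.0]]
side [[283.0, 158.0], [330.0, 201.0], [233.0, 173.0], [266.0, 168.0], [289.0, 208.0], [253.0, 216.0], [274.0, 179.0], [300.0, 205.0]]
tray tri [0.66983159 0.03512062 0.0127572 ]
psu tri [0.55294327 0.03430158 0.03815707]
```

Run:
```python
from h import *
s=shot('scene');q=shot('side')
t=lambda A,B:np.round(tri([ray(s,A),ray(q,B)]),3)
print('flange',t((307,300),(236,150)),'meter',t((361,268),(195,155)),'brown',t((249,101),(247,282)),'orange',t((327,148),(181,213)),'red',t((117,212),(366,204)),'driver',t((403,188),(131,188)))
print('blueobj lower', onz(s,(320,352),0),'tabletop edge', onz(s,(75,235),0),onz(s,(150,350),0))
print([np.round(proj(q,[x,y,0])).tolist() for x,y in ((.64,.26),(.69,.26),(.64,.40),(.69,.40),(.42,.29))])
```

```text
flange [0.632 0.346 0.009] meter [0.491 0.371 0.015] brown [ 0.395 -0.179  0.026] orange [0.341 0.092 0.04 ] red [ 0.84  -0.097  0.019] driver [0.256 0.293 0.012]
blueobj lower [0.68107716 0.44090221 0.        ] tabletop edge [ 0.94897826 -0.12084836  0.        ] [0.94770326 0.2149142  0.        ]
[[249.0, 164.0], [262.0, 160.0], [231.0, 144.0], [244.0, 141.0], [184.0, 177.0]]
```

Call:
{"api": "step_arm", "payload": {
  "moves": [
    {"turn": [0,0,-0.005],"slide": [0.36,0.285,0.5],"grip": 0.6},
    {"turn": [0,0,-0.005],"slide": [0.36,0.285,0.95],"grip": 0.6},
    {"turn": [0,0,-0.005],"slide": [0.36,0.285,0.95],"grip": 0.6},
    {"turn": [0,0,-0.005],"slide": [0.36,0.285,0.95],"grip": 0.6},
    {"turn": [0,0,-0.005],"slide": [0.36,0.285,0.95],"grip": 0.6},
    {"turn": [0,0,-0.005],"slide": [0.36,0.285,0.95],"grip": 0.6},
    {"turn": [0,0,-0.005],"slide": [0.36,0.285,0.95],"grip": 0.6},
    {"turn": [0,0,-0.005],"slide": [0.36,0.285,0.95],"grip": 0.6}
  ]
}}

```text
time: 2.72
ee_pos: [0.6546, 0.0353, 0.134]
orientation: [3.138, 0.0, 1.601]
contact_force: [0.1, 0.1, 0.7]
gripper_width: 0.467
grip_force: 0.0
```

Run:
```python
from h import *
p=shot('wrist','w1.png')
a=cv2.resize(p['color'][:,:,::-1],None,fx=1.5,fy=1.5,interpolation=cv2.INTER_CUBIC)
cv2.imwrite('pics/w1z.png',a)
print(r.observe()['ee_pos'],r.observe()['orientation'],r.observe()['gripper_width'])
for X in((.653,.036,.021),(.648,.1047,.04),(.65,-.0326,.04)): print(proj(p,X,True)*1.5)
```

```text
[0.65436608 0.03543559 0.13370504] [ 3.13865780e+00 -4.69207771e-05  1.60132417e+00] 0.4234624976912696
[379.91014466 271.44895069]
[374.34960719 161.99933624]
[372.22211215 381.8537344 ]
```

View pics/w1z.png

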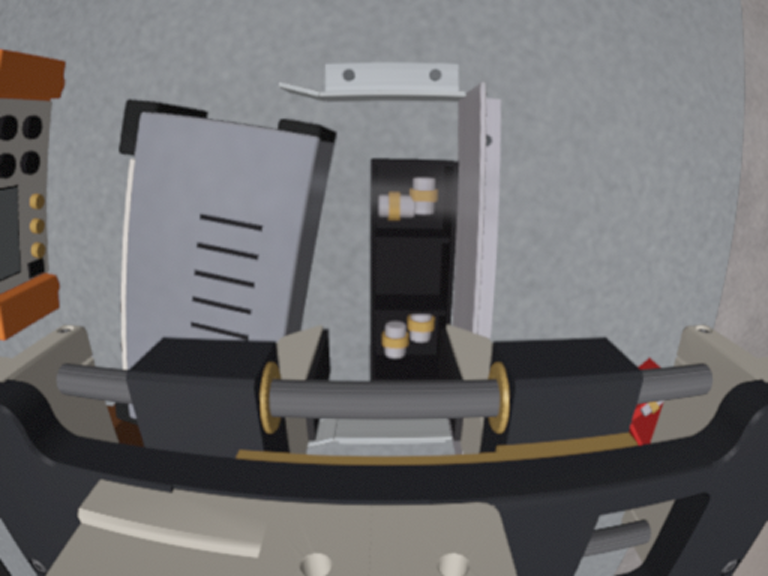

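The wrist view at 0.13 m shows the tray's near wall at column 371 (of 768). The empty compartment is at rows 238–298, so the target (380,271) sits inside it.

Call:
{"api": "step_arm", "payload": {
  "moves": [
    {"turn": [0,0,0],"slide": [0,0,0],"grip": 0.6},
    {"turn": [0,0,0],"slide": [0,0,0],"grip": 0.6},
    {"turn": [0,0,0],"slide": [0,0,0],"grip": 0.6},
    {"turn": [0,0,0],"slide": [0,0,0.25],"grip": 0.6},
    {"turn": [0,0,0],"slide": [0,0,0.5],"grip": 0.6},
    {"turn": [0,0,0],"slide": [0,0,0.7],"grip": 0.6},
    {"turn": [0,0,0],"slide": [0,0,0.7],"grip": 0.6},
    {"turn": [0,0,0],"slide": [0,0,0.7],"grip": 0.6}
  ]
}}

```text
time: 3.43
ee_pos: [0.6528, 0.0359, 0.0611]
orientation: [-3.139, 0.0, 1.602]
contact_force: [-0.2, 0.6, 0.5]
gripper_width: 0.199
grip_force: 0.0
```

Call:
{"api": "step_arm", "payload": {
  "moves": [
    {"turn": [0,0,0],"slide": [0,0,0.2],"grip": 0.6},
    {"turn": [0,0,0],"slide": [0,0,0.39],"grip": 0.6},
    {"turn": [0,0,0],"slide": [0,0,0.39],"grip": 0.6},
    {"turn": [0,0,0],"slide": [0,0,0.39],"grip": 0.6}
  ]
}}

```text
time: 3.77
ee_pos: [0.6539, 0.036, 0.0238]
orientation: [3.141, -0.0, 1.602]
contact_force: [0.7, 0.8, 0.8]
gripper_width: 0.201
grip_force: 0.0
```

Call:
{"api": "step_arm", "payload": {
  "moves": [
    {"turn": [0,0,0],"slide": [0,-0.04,0],"grip": 0.6},
    {"turn": [0,0,0],"slide": [0,-0.04,0],"grip": 1},
    {"turn": [0,0,0],"slide": [0,-0.04,0],"grip": 1},
    {"turn": [0,0,0],"slide": [0,-0.04,0],"grip": 1},
    {"turn": [0,0,0],"slide": [0,-0.04,0],"grip": 1},
    {"turn": [0,0,0],"slide": [0,-0.04,0],"grip": 1},
    {"turn": [0,0,0],"slide": [0,-0.04,0],"grip": 1}
  ],
  "newtons": 45
}}

```text
time: 4.35
ee_pos: [0.65, 0.0359, 0.0236]
orientation: [3.14, -0.0, 1.602]
contact_force: [-0.8, -0.2, 6.7]
gripper_width: 0.028
grip_force: 45.0
```

Call:
{"api": "step_arm", "payload": {
  "moves": [
    {"turn": [0,0,0],"slide": [0,0,-0.03],"grip": 1},
    {"turn": [0,0,0],"slide": [0,0,-0.1],"grip": 1},
    {"turn": [0,0,0],"slide": [0,0,-0.25],"grip": 1},
    {"turn": [0,0,0],"slide": [0,0,-0.4],"grip": 1},
    {"turn": [0,0,0],"slide": [0,0,-0.6],"grip": 1},
    {"turn": [0,0,0],"slide": [0,0,-0.8],"grip": 1},
    {"turn": [0,0,0],"slide": [0,0,-1.0],"grip": 1},
    {"turn": [0,0,0],"slide": [0,0,-1.0],"grip": 1}
  ]
}}

```text
time: 5.02
ee_pos: [0.6518, 0.036, 0.1272]
orientation: [3.135, -0.001, 1.602]
contact_force: [0.9, -0.4, -1.5]
gripper_width: 0.026
grip_force: 45.0
```

Call:
{"api": "step_arm", "payload": {
  "moves": [
    {"turn": [0,0,0],"slide": [-0.3,0,0],"grip": 1},
    {"turn": [0,0,0],"slide": [-0.65,0,0],"grip": 1},
    {"turn": [0,0,0],"slide": [-1,0,0],"grip": 1},
    {"turn": [0,0,0],"slide": [-1,0,0],"grip": 1}
  ]
}}

```text
time: 5.35
ee_pos: [0.6515, -0.0752, 0.122]
orientation: [-3.14, 0.007, 1.592]
contact_force: [-0.3, -2.0, -2.6]
gripper_width: 0.03
grip_force: 45.0
```

Call:
{"api": "step_arm", "payload": {
  "moves": [
    {"turn": [0,0,0],"slide": [-0.35,-0.05,0],"grip": 1},
    {"turn": [0,0,0],"slide": [-0.7,-0.05,0],"grip": 1},
    {"turn": [0,0,0],"slide": [-1,-0.05,0],"grip": 1},
    {"turn": [0,0,0],"slide": [-1,-0.05,0],"grip": 1}
  ]
}}

```text
time: 5.68
ee_pos: [0.6489, -0.1742, 0.1219]
orientation: [-3.14, 0.006, 1.593]
contact_force: [-0.6, -1.7, -2.0]
gripper_width: 0.028
grip_force: 45.0
```

Call:
{"api": "step_arm", "payload": {
  "moves": [
    {"turn": [0,0,0],"slide": [-0.35,0,0],"grip": 1},
    {"turn": [0,0,0],"slide": [-0.7,0,0],"grip": 1},
    {"turn": [0,0,0],"slide": [-0.7,0,0.2],"grip": 1},
    {"turn": [0,0,0],"slide": [-0.7,0,0.4],"grip": 1},
    {"turn": [0,0,0],"slide": [-0.7,0,0.6],"grip": 1},
    {"turn": [0,0,0],"slide": [-0.7,0,0.8],"grip": 1},
    {"turn": [0,0,0],"slide": [-0.7,0,0.8],"grip": 1}
  ]
}}

```text
time: 6.27
ee_pos: [0.6496, -0.2328, 0.0376]
orientation: [-3.134, -0.003, 1.602]
contact_force: [-0.5, 0.6, -2.9]
gripper_width: 0.028
grip_force: 45.0
```

Run:
```python
from h import *
s=shot('scene','s2.png');q=shot('side','q2.png')
for n,p in(('s',s),('q',q)): print(n,[(np.round(b['at']).tolist(),round(b['p'],2)) for b in r.boxes_of(p,'tray')])
o=r.observe();e=o['ee_pos'];print(e,o['contact_force'])
a=np.hstack([s['color'][0:260,80:340],q['color'][130:390,180:440]])[:,:,::-1]
cv2.imwrite('pics/sq2.png',cv2.resize(a,(800,400),interpolation=cv2.INTER_CUBIC))
```

```text
s [([119.0, 213.0], 0.73), ([154.0, 145.0], 0.69)]
q [([363.0, 262.0], 0.56), ([232.0, 150.0], 0.28)]
[ 0.65378176 -0.23423909  0.04389532] [ 0.47275948  0.30462343 -2.48590678]Traceback (most recent call last):
  File "<stdin>", line 5, in <module>
    return _nx.concatenate(arrs, 1, dtype=dtype, casting=casting)
           ~~~~~~~~~~~~~~~^^^^^^^^^^^^^^^^^^^^^^^^^^^^^^^^^^^^^^^
ValueError: all the input array dimensions except for the concatenation axis must match exactly, but along dimension 0, the array at index 0 has size 260 and the array at index 1 has size 254
```

Call:
{"api": "step_arm", "payload": {
  "moves": [
    {"turn": [0,0,0],"slide": [0,0,0.06],"grip": 1},
    {"turn": [0,0,0],"slide": [0,0,0.12],"grip": 1},
    {"turn": [0,0,0],"slide": [0,0,0.17],"grip": 1},
    {"turn": [0,0,0],"slide": [0,0,0.17],"grip": 1},
    {"turn": [0,0,0],"slide": [0,0,0.17],"grip": 1}
  ]
}}

```text
time: 6.88
ee_pos: [0.6526, -0.2341, 0.0253]
orientation: [-3.141, -0.0, 1.602]
contact_force: [0.1, -1.3, -2.6]
gripper_width: 0.031
grip_force: 45.0
```

Run:
```python
from h import *
s=shot('scene','s2.png');q=shot('side','q2.png')
o=r.observe();print(o['ee_pos'],o['contact_force'])
a=np.hstack([s['color'][0:250,80:330],q['color'][134:384,180:430]])[:,:,::-1]
cv2.imwrite('pics/sq2.png',cv2.resize(a,(800,400),interpolation=cv2.INTER_CUBIC))
```

```text
[ 0.65307399 -0.23419166  0.02585665] [-0.2974134  -0.05328461 -2.31130823]
```

View pics/sq2.png

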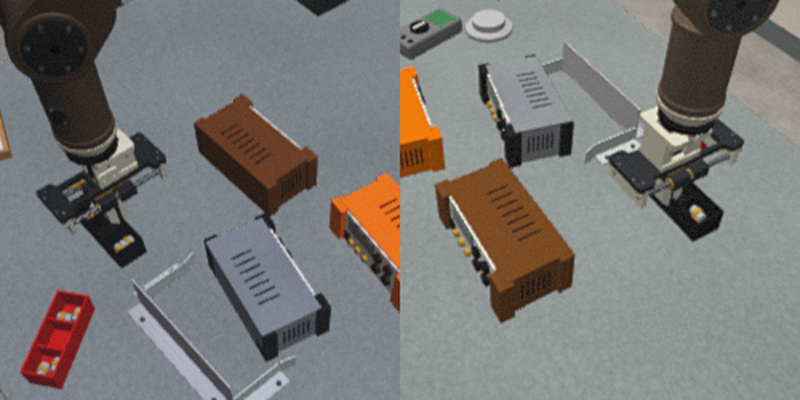

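The pair shows the tray upright in the gripper over free bench right of the bay, about 2 mm up. The brown supply is close to the grey one's right front corner.

Call:
{"api": "step_arm", "payload": {
  "moves": [
    {"turn": [0,0,0],"slide": [0,0,0.01],"grip": 1},
    {"turn": [0,0,0],"slide": [0,0,0.02],"grip": 1},
    {"turn": [0,0,0],"slide": [0,0,0.025],"grip": 1},
    {"turn": [0,0,0],"slide": [0,0,0.025],"grip": 1}
  ]
}}

```text
time: 7.32
ee_pos: [0.6531, -0.2343, 0.0236]
orientation: [3.141, 0.0, 1.602]
contact_force: [-1.3, 0.8, 1.2]
gripper_width: 0.027
grip_force: 45.0
```

Touched down. Open a little and rise.

Call:
{"api": "step_arm", "payload": {
  "moves": [
    {"turn": [0,0,0],"slide": [0,0,0],"grip": 0.6},
    {"turn": [0,0,0],"slide": [0,0,0],"grip": 0.6},
    {"turn": [0,0,0],"slide": [0,0,0],"grip": 0.6},
    {"turn": [0,0,0],"slide": [0,0,0],"grip": 0.6},
    {"turn": [0,0,0],"slide": [0,0,-0.3],"grip": 0.6},
    {"turn": [0,0,0],"slide": [0,0,-0.65],"grip": 0.6},
    {"turn": [0,0,0],"slide": [0,0,-1.0],"grip": 0.6},
    {"turn": [0,0,0],"slide": [0,0,-1.0],"grip": 0.6}
  ]
}}

```text
time: 7.98
ee_pos: [0.6571, -0.2355, 0.1311]
orientation: [3.131, 0.003, 1.602]
contact_force: [0.7, 0.1, 0.6]
gripper_width: 0.199
grip_force: 0.0
```

Run:
```python
from h import *
p=shot('wrist','w3.png')
cv2.imwrite('pics/w3z.png',cv2.resize(p['color'][:,:,::-1],None,fx=1.5,fy=1.5,interpolation=cv2.INTER_CUBIC))
o=r.observe();print(o['ee_pos'],o['contact_force'],o['time'])
```

```text
[ 0.65582477 -0.23509238  0.12793067] [-0.46685561  0.77625618 -0.21795317] 8.0333
```

View pics/w3z.png

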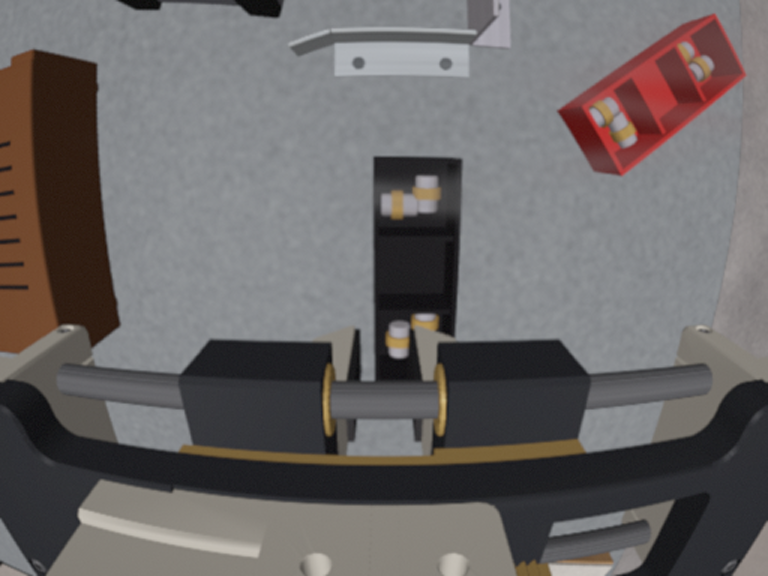

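The tray stands free and upright (columns 374–460, rows 158–380). The brown box's edge runs at columns 97–118. Next, the geometry for pushing.

Run:
```python
from h import *
p=shot('wrist');f=lambda a,z:np.round(onz(p,np.array(a)/1.5,z,True),4)
print('brown',f((97,65),.08),f((118,325),.0),f((36,50),.08))
# old wrist frame pose for initial picks
class D(dict):pass
T=np.array([[1,0,0,.625],[0,.959,.282,.076],[-.001,-.282,.959,.384],[0,0,0,1]])
P=dict(p);P['cam_to_world']=T
g=lambda a,z:np.round(onz(P,(130+a[0]/2.6,20+a[1]/2.6),z,True),4)
A=g((60,62),.079);B=g((12,515),.079);C=g((323,92),.079);E=g((243,557),.079)
print('bumpers FL,FR,BL,BR',A,B,C,E,np.linalg.norm(A-B),np.linalg.norm(C-E),np.linalg.norm(A-C))
u=(A+C-B-E)[:2];u/=np.linalg.norm(u);c=(A+B+C+E)[:2]/4
yaw=np.arctan2(-u[0],u[1]);ex=np.array([u[1],-u[0]])
print('psu c',c,'yaw',yaw,'pushL',c-.055*ex+.085*u,'pushR',c-.055*ex-.085*u)
print(P['fx'])
```

```text
brown [ 0.5033 -0.1083  0.08  ] [ 0.4497 -0.2879  0.    ] [ 0.4553 -0.0909  0.08  ]
bumpers FL,FR,BL,BR [0.5173 0.1407 0.079 ] [ 0.4819 -0.0539  0.079 ] [0.6233 0.1225 0.079 ] [ 0.588  -0.0717  0.079 ] 0.1977936298266453 0.19738219271251395 0.10755110413194277
psu c [0.552625 0.0344  ] yaw -0.17987613344418804 pushL [0.51371953 0.12786852] pushR [ 0.48330522 -0.03938867]
297.3186396354542
```

Call:
{"api": "step_arm", "payload": {
  "moves": [
    {"turn": [0,0,0],"slide": [0.33,-0.33,0],"grip": 1},
    {"turn": [0,0,0],"slide": [0.66,-0.66,0],"grip": 1},
    {"turn": [0,0,0],"slide": [1,-1,0],"grip": 1},
    {"turn": [0,0,0],"slide": [1,-1,0],"grip": 1}
  ]
}}

```text
time: 8.42
ee_pos: [0.5447, -0.133, 0.1213]
orientation: [-3.136, -0.003, 1.605]
contact_force: [-0.6, 0.8, -0.2]
gripper_width: 0.005
grip_force: 0.0
```

Call:
{"api": "step_arm", "payload": {
  "moves": [
    {"turn": [0,0,0.016],"slide": [0.33,-0.33,0],"grip": 1},
    {"turn": [0,0,0.016],"slide": [0.66,-0.66,0],"grip": 1},
    {"turn": [0,0,0.016],"slide": [1,-0.99,0],"grip": 1},
    {"turn": [0,0,0.016],"slide": [1,-0.99,0],"grip": 1},
    {"turn": [0,0,0.016],"slide": [1,-0.99,0],"grip": 1},
    {"turn": [0,0,0.016],"slide": [1,-0.99,0],"grip": 1}
  ]
}}

```text
time: 8.92
ee_pos: [0.4469, -0.04, 0.1227]
orientation: [-3.14, 0.0, 1.503]
contact_force: [0.7, -0.9, 0.5]
gripper_width: 0.003
grip_force: 0.0
```

Run:
```python
from h import *
o=r.observe();print(o['ee_pos'],o['orientation'],o['contact_force'],o['gripper_width'],o['time'])
p=shot('wrist','w4.png')
c=cv2.resize(p['color'][:,:,::-1],None,fx=1.5,fy=1.5,interpolation=cv2.INTER_CUBIC)
cv2.imwrite('pics/w4z.png',c)
print([np.round(proj(p,X,True)*1.5) for X in((.483,-.039,.079),(.514,.128,.079),(.5173,.1407,.079),(.4819,-.0539,.079),(.6233,.1225,.079))])
```

```text
[ 0.44686844 -0.03996388  0.12265239] [-3.14038692e+00  1.16205181e-04  1.50345553e+00] [ 0.72885482 -0.85000805  0.50390583] 0.002968374415107648 8.9167
[array([457., 305.]), array([502., -41.]), array([506., -63.]), array([455., 333.]), array([691.,  -3.])]
```

View pics/w4z.png

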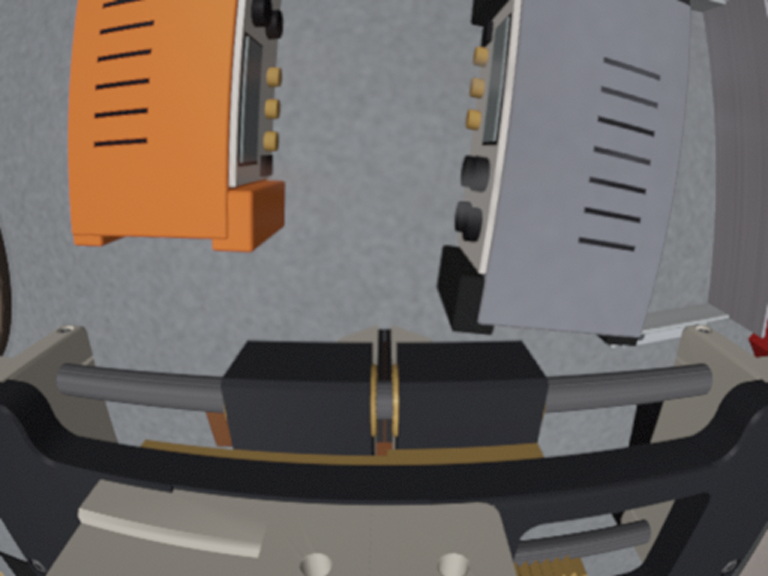

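The grey supply's right front bumper shows as the dark patch at (440–490, 247–330), right of the shut fingers. I'll check which edges those are.

Run:
```python
from h import *
p=shot('wrist')
c=np.array([.5526,.0344]);th=-.18;R=np.array([[np.cos(th),-np.sin(th)],[np.sin(th),np.cos(th)]])
for x in(-.055,-.02):
  for y in(-.07,-.1):
    for z in(.006,.079):
        print(x,y,z,np.round(proj(p,[*(c+R@[x,y]),z],True)*1.5))
for x,y in((-.046,-.068),(-.046,.068)): print(np.round(proj(p,[*(c+R@[x,y]),.08],True)*1.5))
g=p['color'][160:225,285:335].astype(int).sum(2)
```

```text
-0.055 -0.07 0.006 [441. 243.]
-0.055 -0.07 0.079 [461. 274.]
-0.055 -0.1 0.006 [435. 288.]
-0.055 -0.1 0.079 [451. 332.]
-0.02 -0.07 0.006 [494. 249.]
-0.02 -0.07 0.079 [529. 282.]
-0.02 -0.1 0.006 [487. 293.]
-0.02 -0.1 0.079 [517. 338.]
[480. 273.]
[515.  -8.]
```

The projection agrees to about 3 mm (bottom edge 438 vs 435, top corner 455 vs 451). Descend at the right corner.

Call:
{"api": "step_arm", "payload": {
  "moves": [
    {"turn": [0,0,0],"slide": [0,0,0.3],"grip": 1},
    {"turn": [0,0,0],"slide": [0,0,0.6],"grip": 1},
    {"turn": [0,0,0],"slide": [0,0,0.93],"grip": 1},
    {"turn": [0,0,0],"slide": [0,0,0.93],"grip": 1},
    {"turn": [0,0,0],"slide": [0,0,0.93],"grip": 1}
  ]
}}

```text
time: 9.43
ee_pos: [0.4469, -0.0414, 0.0291]
orientation: [-3.137, 0.001, 1.5]
contact_force: [-0.3, -0.6, 0.4]
gripper_width: 0.003
grip_force: 0.0
```

Call:
{"api": "step_arm", "payload": {
  "moves": [
    {"turn": [0,0,0],"slide": [0,0.08,0],"grip": 1},
    {"turn": [0,0,0],"slide": [0,0.14,0],"grip": 1},
    {"turn": [0,0,0],"slide": [0,0.18,0],"grip": 1},
    {"turn": [0,0,0],"slide": [0,0.22,0],"grip": 1},
    {"turn": [0,0,0],"slide": [0,0.26,0],"grip": 1},
    {"turn": [0,0,0],"slide": [0,0.3,0],"grip": 1}
  ]
}}

```text
time: 9.93
ee_pos: [0.47, -0.0444, 0.0309]
orientation: [-3.128, 0.002, 1.499]
contact_force: [-26.9, -6.6, 21.4]
gripper_width: 0.005
grip_force: 14.4
```

Call:
{"api": "step_arm", "payload": {
  "moves": [
    {"turn": [0,0,0],"slide": [0,0,0],"grip": 1},
    {"turn": [0,0,0],"slide": [0,0,0],"grip": 1}
  ]
}}

```text
time: 10.1
ee_pos: [0.4724, -0.0448, 0.031]
orientation: [-3.132, 0.002, 1.499]
contact_force: [-20.0, -5.6, 11.9]
gripper_width: 0.007
grip_force: 10.4
```

Run:
```python
from h import *
o=r.observe();print(o['ee_pos'],o['orientation'],o['contact_force'],o['wrist_torque'],o['time'])
p=shot('wrist','w5.png');o=r.observe();print(o['ee_pos'],o['contact_force'])
```

```text
[ 0.47240055 -0.04480063  0.0309867 ] [-3.13248597e+00  2.40012489e-03  1.49865407e+00] [-20.0035203   -5.58096819  11.89597513] [-1.12537546  3.44699703 -0.23895743] 10.1
[ 0.47239467 -0.04477012  0.03098193] [-20.70405588  -5.4879631   11.75120815]
```

Call:
{"api": "step_arm", "payload": {
  "moves": [
    {"turn": [0,0,0],"slide": [0,0.03,0],"grip": 1},
    {"turn": [0,0,0],"slide": [0,0.06,0],"grip": 1},
    {"turn": [0,0,0],"slide": [0,0.09,0],"grip": 1},
    {"turn": [0,0,0],"slide": [0,0.12,0],"grip": 1},
    {"turn": [0,0,0],"slide": [0,0.15,0],"grip": 1},
    {"turn": [0,0,0],"slide": [0,0.15,0],"grip": 1}
  ]
}}

```text
time: 10.65
ee_pos: [0.4872, -0.0467, 0.0311]
orientation: [-3.132, 0.003, 1.498]
contact_force: [-21.2, -10.1, 11.8]
gripper_width: 0.009
grip_force: 10.9
```

Run:
```python
from h import *
o=r.observe();print(o['ee_pos'],o['orientation'],o['contact_force'],o['wrist_torque'],o['time'])
p0=cv2.imread('pics/s2.png');s=shot('scene','s6.png');q=shot('side','q6.png')
# psu mean shift by optical match of the top slots patch
q0=cv2.imread('pics/q2.png');q1=q['color'][:,:,::-1]
for n,(c,rr) in {'slots':(264,192),'rcorner':(285,215),'lcorner':(238,180)}.items():
    t=q0[rr-9:rr+9,c-9:c+9];m=cv2.matchTemplate(q1[rr-30:rr+30,c-30:c+30].copy(),t,cv2.TM_CCOEFF_NORMED);_,v,_,l=cv2.minMaxLoc(m);print(n,v,l[0]-21,l[1]-21)
c0=[.5526,.0344]
```

```text
[ 0.48721534 -0.04670281  0.03107502] [-3.1320879   0.00325389  1.49816917] [-21.23166129 -10.08547572  11.84710965] [-1.69987286  3.65105778 -0.08279387] 10.65
slots 0.32815054059028625 14 0
rcorner 0.913053035736084 8 -5
lcorner 0.5083808898925781 -5 20
```

Call:
{"api": "step_arm", "payload": {
  "moves": [
    {"turn": [0,0,0],"slide": [-0.02,0.04,0],"grip": 1},
    {"turn": [0,0,0],"slide": [-0.03,0.08,0],"grip": 1},
    {"turn": [0,0,0],"slide": [-0.05,0.12,0],"grip": 1},
    {"turn": [0,0,0],"slide": [-0.06,0.16,0],"grip": 1},
    {"turn": [0,0,0],"slide": [-0.08,0.2,0],"grip": 1},
    {"turn": [0,0,0],"slide": [-0.08,0.22,0],"grip": 1},
    {"turn": [0,0,0],"slide": [-0.08,0.22,0],"grip": 1}
  ]
}}

```text
time: 11.33
ee_pos: [0.5111, -0.0539, 0.031]
orientation: [-3.136, 0.001, 1.501]
contact_force: [-12.5, -1.7, 3.4]
gripper_width: 0.006
grip_force: 6.3
```

Call:
{"api": "step_arm", "payload": {
  "moves": [
    {"turn": [0,0,0],"slide": [0,-0.1,0],"grip": 1},
    {"turn": [0,0,0],"slide": [0,-0.3,0],"grip": 1},
    {"turn": [0,0,0],"slide": [0,-0.4,-0.3],"grip": 1},
    {"turn": [0,0,0],"slide": [0,-0.4,-0.6],"grip": 1},
    {"turn": [0,0,0],"slide": [0,-0.4,-0.95],"grip": 1},
    {"turn": [0,0,0],"slide": [0,-0.4,-0.95],"grip": 1}
  ]
}}

```text
time: 11.83
ee_pos: [0.4789, -0.0505, 0.1327]
orientation: [3.129, -0.001, 1.501]
contact_force: [0.7, 0.6, 0.1]
gripper_width: 0.007
grip_force: 0.0
```

Run:
```python
from h import *
o=r.observe();print(o['ee_pos'],o['orientation'],o['contact_force'],o['time'])
p=shot('wrist','w7.png')
cv2.imwrite('pics/w7z.png',cv2.resize(p['color'][:,:,::-1],None,fx=1.5,fy=1.5,interpolation=cv2.INTER_CUBIC))
```

```text
[ 0.47888347 -0.05049838  0.13270282] [ 3.12906154e+00 -9.57405710e-04  1.50127921e+00] [0.67511784 0.63220287 0.09598176] 11.8333
```

View pics/w7z.png

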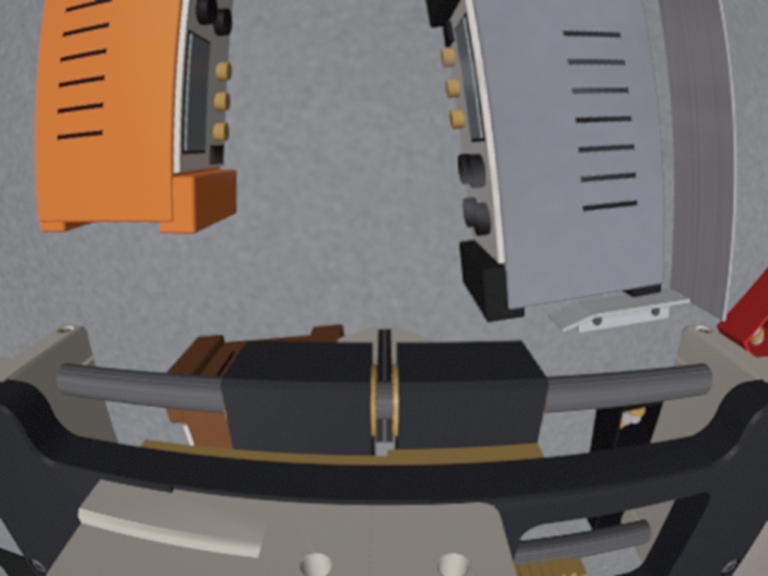

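Run:
```python
from h import *
from scipy.optimize import least_squares
p=shot('wrist')
def w(s,X):
    c,q=np.cos(s[2]),np.sin(s[2]);return [s[0]+c*X[0]-q*X[1],s[1]+q*X[0]+c*X[1],X[2]]
s0=[.5546,.033,-.18]
tc=[(.5268,.1346),(.6239,.1168),(.5897,-.0671),(.494,-.0499)]
R=np.array([[np.cos(.18),-np.sin(.18)],[np.sin(.18),np.cos(.18)]])
print(np.round([R@(np.array(t)-s0[:2]) for t in tc],4))
obs=[((-.055,-.07,.006),(461,243)),((-.055,-.1,.006),(464,284)),((-.055,-.1,.079),(487,318)),((-.046,-.0935,.08),(508,307)),((.05,-.0935,.08),(663,283))]
f=lambda s:np.concatenate([proj(p,w(s,X),True)*1.5-np.array(o) for X,o in obs])
S=least_squares(f,[.575,.02,0],loss='soft_l1',f_scale=3);print(S.x,np.round(S.fun,1))
b=np.array([.705,.031,.036]);d=S.x[:2]-b[:2];print('in bay',d[0]*np.cos(.036)+d[1]*np.sin(.036),-d[0]*np.sin(.036)+d[1]*np.cos(.036),S.x[2]-.036)
for y in(.085,-.085):print('push',np.round(w(S.x,(-.055,y,.04)),4),'back',np.round(w(S.x,(.055,y*100/85,.04)),4))
# bay right rail: flange holes & plate bottom
g=lambda a,z:np.round(onz(p,np.array(a)/1.5,z,True),4)
print('holes R',g((598,321),.003),g((656,311),.003),'rail top end',g((558,326),.03),g((690,301),.03))
```

```text
[[-0.0455  0.095 ]
 [ 0.0532  0.0949]
 [ 0.0525 -0.0922]
 [-0.0448 -0.0924]]
[0.58146673 0.03992387 0.06612676] [-0.5 -5.4  0.5 -2.7  3.   3.9 -1.4  1.4 -1.1  0. ]
in bay -0.12313203763862779 0.01336432495070679 0.030126762327636163
push [0.521  0.1211 0.04  ] back [0.6297 0.1433 0.04  ]
push [ 0.5322 -0.0485  0.04  ] back [ 0.643  -0.0562  0.04  ]
holes R [ 0.638  -0.1035  0.003 ] [ 0.6925 -0.101   0.003 ] rail top end [ 0.5928 -0.0918  0.03  ] [ 0.705  -0.0845  0.03  ]
```

The wrist view shows the supply nearly straight now, with its right bumper at (460–507, 243–318) and the right rail at (550–690, 300–326). Now the left corner.

Call:
{"api": "step_arm", "payload": {
  "moves": [
    {"turn": [0,0,0],"slide": [0.33,-0.05,0],"grip": 1},
    {"turn": [0,0,0],"slide": [0.66,-0.05,0],"grip": 1},
    {"turn": [0,0,0],"slide": [1,-0.05,0],"grip": 1},
    {"turn": [0,0,0],"slide": [1,-0.05,0],"grip": 1}
  ]
}}

```text
time: 12.27
ee_pos: [0.4766, 0.057, 0.1254]
orientation: [3.141, -0.004, 1.509]
contact_force: [0.0, 1.1, 0.1]
gripper_width: 0.004
grip_force: 0.0
```

Call:
{"api": "step_arm", "payload": {
  "moves": [
    {"turn": [0,0,-0.011],"slide": [0.36,0,0],"grip": 1},
    {"turn": [0,0,-0.011],"slide": [0.72,0,0],"grip": 1},
    {"turn": [0,0,-0.011],"slide": [0.72,0,0.3],"grip": 1},
    {"turn": [0,0,-0.011],"slide": [0.72,0,0.6],"grip": 1},
    {"turn": [0,0,-0.011],"slide": [0.72,0,0.98],"grip": 1},
    {"turn": [0,0,-0.011],"slide": [0.72,0,0.98],"grip": 1},
    {"turn": [0,0,-0.011],"slide": [0.72,0,0.98],"grip": 1}
  ]
}}

```text
time: 12.85
ee_pos: [0.4795, 0.1209, 0.0261]
orientation: [-3.137, 0.002, 1.571]
contact_force: [0.3, 0.7, 0.6]
gripper_width: 0.004
grip_force: 0.0
```

Call:
{"api": "step_arm", "payload": {
  "moves": [
    {"turn": [0,0,0],"slide": [0,0.1,0],"grip": 1},
    {"turn": [0,0,0],"slide": [0,0.17,0],"grip": 1},
    {"turn": [0,0,0],"slide": [0,0.22,0],"grip": 1},
    {"turn": [0,0,0],"slide": [0.01,0.27,0],"grip": 1},
    {"turn": [0,0,0],"slide": [0.02,0.32,0],"grip": 1},
    {"turn": [0,0,0],"slide": [0.04,0.37,0],"grip": 1},
    {"turn": [0,0,0],"slide": [0.05,0.42,0],"grip": 1},
    {"turn": [0,0,0],"slide": [0.06,0.45,0],"grip": 1}
  ]
}}

```text
time: 13.52
ee_pos: [0.5218, 0.128, 0.0288]
orientation: [-3.134, 0.001, 1.572]
contact_force: [-23.0, -0.4, 14.5]
gripper_width: 0.001
grip_force: 12.1
```

Call:
{"api": "step_arm", "payload": {
  "moves": [
    {"turn": [0,0,0],"slide": [0.01,0.04,0],"grip": 1},
    {"turn": [0,0,0],"slide": [0.02,0.08,0],"grip": 1},
    {"turn": [0,0,0],"slide": [0.03,0.12,0],"grip": 1},
    {"turn": [0,0,0],"slide": [0.03,0.15,0],"grip": 1},
    {"turn": [0,0,0],"slide": [0.03,0.15,0],"grip": 1}
  ]
}}

```text
time: 13.93
ee_pos: [0.5378, 0.1315, 0.0288]
orientation: [-3.136, -0.0, 1.572]
contact_force: [-18.7, 3.0, 9.7]
gripper_width: 0.008
grip_force: 9.3
```

Call:
{"api": "step_arm", "payload": {
  "moves": [
    {"turn": [0,0,0],"slide": [0,-0.15,0],"grip": 1},
    {"turn": [0,0,0],"slide": [0,-0.4,0],"grip": 1},
    {"turn": [0,0,0],"slide": [0,-0.6,-0.3],"grip": 1},
    {"turn": [0,0,0],"slide": [0,-0.6,-0.6],"grip": 1},
    {"turn": [0,0,0],"slide": [-0.3,-0.6,-0.9],"grip": 1},
    {"turn": [0,0,0],"slide": [-0.6,-0.6,-0.9],"grip": 1},
    {"turn": [0,0,0],"slide": [-1,-0.6,-0.9],"grip": 1},
    {"turn": [0,0,0],"slide": [-1,-0.6,-0.9],"grip": 1}
  ]
}}

```text
time: 14.6
ee_pos: [0.4831, 0.0223, 0.1203]
orientation: [3.136, 0.003, 1.562]
contact_force: [-1.2, -0.4, -1.0]
gripper_width: 0.002
grip_force: 0.0
```

Run:
```python
from h import *
o=r.observe();print(o['ee_pos'],o['orientation'],o['contact_force'],o['time'])
p=shot('wrist','w8.png');c=p['color'].astype(int)
import pickle;pickle.dump(p,open('w8.pkl','wb'))
# dark rubber mask near right bumper
g=c.max(2)
for row in range(120,225,6): print(row,''.join('#' if v<45 else '+' if v<90 else '.' for v in g[row,270:470:3]))
```

```text
[0.48308646 0.02228126 0.12030177] [3.13625774e+00 2.94646494e-03 1.56152933e+00] [-1.17327074 -0.42935113 -0.98031572] 14.6
120 ...................................................................
126 ............................++.+...................................
132 ...........................+++.......................+#++..........
138 ..........................+++.+..............................+.....
144 ...................................................................
150 ..................................................+##+.............
156 .........................+++.+.............................+#......
162 .........................+++.......................................
168 ........................++++.....................#+................
174 ........................+++.+............................+++.......
180 ...................+#+...++........................................
186 ...................###+....+...................+...................
192 ...................######+.............................++#.........
198 ...................++####+.........................................
204 .....................####.....................+....................
210 .................###+..................................+...........
216 .................###+..............................................
222 .................######.....................++.....................
```

```bash
cat >> h.py <<'E'
def w(s,X):
    c,q=np.cos(s[2]),np.sin(s[2]);return [s[0]+c*X[0]-q*X[1],s[1]+q*X[0]+c*X[1],X[2]]
E
python3 - <<'E'
from h import *
import pickle;p=pickle.load(open('w8.pkl','rb'))
th=-.145;L=np.array([.557,.13]);c=L-np.array(w([0,0,th],(-.055,.085,0)))[:2]
s=[*c,th];print(s)
for X in((-.055,-.07,.006),(-.055,-.07,.079),(-.055,-.1,.006),(-.055,-.1,.079),(-.046,.0,.08),(-.046,-.0935,.08),(.0525,-.0935,.08),(.0525,0,.08)): print(X,np.round(proj(p,w(s,X),True),1))
g=p['color'].max(2).astype(int)
for row in range(206,262,4): print(row,''.join('#' if v<45 else '+' if v<90 else '.' for v in g[row,300:470:2]))
E
```

```text
[np.float64(0.599140968297587), np.float64(0.0379449143667675), -0.145]
(-0.055, -0.07, 0.006) [306.2 224.1]
(-0.055, -0.07, 0.079) [320.8 261.3]
(-0.055, -0.1, 0.006) [300.5 250. ]
(-0.055, -0.1, 0.079) [312.5 291.5]
(-0.046, 0.0, 0.08) [353.1 178.2]
(-0.046, -0.0935, 0.08) [324.8 286.6]
(0.0525, -0.0935, 0.08) [421.7 288.7]
(0.0525, 0, 0.08) [456.  194.3]
206 ................+#####...............................+#####++++......................
210 ..........+####+...................................................++................
214 ..........#####+.....................................................................
218 ..........######++...................................................................
222 ..........#########+...............................+++...............................
226 ............+######+.......................................++++++#+..................
230 #########################............................................................
234 ##########################+..........................................................
238 ###########################+.........................................................
242 #############################..........................+++++++#+...................++
246 ##############################+..................................++++++++++++++++++++
250 ################################.......++++++++++++++++++++++++++++++++++++++++++++++
254 ##########++++++++++++++++++++++++++++++++++++++++++++++++++++++++++.................
258 +++++++++++++++++++++++++++++++++++++++++++++........................................
```

Call:
{"api": "step_arm", "payload": {
  "moves": [
    {"turn": [0,0,0],"slide": [-0.35,0.1,0],"grip": 1},
    {"turn": [0,0,0],"slide": [-0.62,0.1,0],"grip": 1},
    {"turn": [0,0,0],"slide": [-0.62,0.1,0],"grip": 1},
    {"turn": [0,0,0],"slide": [-0.62,0.1,0.3],"grip": 1},
    {"turn": [0,0,0],"slide": [-0.62,0.1,0.6],"grip": 1},
    {"turn": [0,0,0],"slide": [-0.62,0.1,0.9],"grip": 1},
    {"turn": [0,0,0],"slide": [-0.62,0.1,0.9],"grip": 1},
    {"turn": [0,0,0],"slide": [-0.62,0.1,0.9],"grip": 1}
  ]
}}

```text
time: 15.32
ee_pos: [0.4912, -0.031, 0.0276]
orientation: [-3.14, -0.0, 1.571]
contact_force: [0.9, -0.8, -0.3]
gripper_width: 0.003
grip_force: 0.0
```

Call:
{"api": "step_arm", "payload": {
  "moves": [
    {"turn": [0,0,0],"slide": [0,0.13,0],"grip": 1},
    {"turn": [0,0,0],"slide": [0,0.2,0],"grip": 1},
    {"turn": [0,0,0],"slide": [-0.01,0.25,0],"grip": 1},
    {"turn": [0,0,0],"slide": [-0.03,0.3,0],"grip": 1},
    {"turn": [0,0,0],"slide": [-0.05,0.35,0],"grip": 1},
    {"turn": [0,0,0],"slide": [-0.07,0.4,0],"grip": 1},
    {"turn": [0,0,0],"slide": [-0.09,0.45,0],"grip": 1},
    {"turn": [0,0,0],"slide": [-0.1,0.5,0],"grip": 1}
  ]
}}

```text
time: 15.98
ee_pos: [0.5342, -0.0406, 0.0282]
orientation: [-3.13, -0.001, 1.571]
contact_force: [-30.0, 2.8, 27.9]
gripper_width: 0.005
grip_force: 16.2
```

Call:
{"api": "step_arm", "payload": {
  "moves": [
    {"turn": [0,0,0],"slide": [0,-0.14,0],"grip": 1},
    {"turn": [0,0,0],"slide": [-0.07,-0.14,-0.01],"grip": 1},
    {"turn": [0,0,0],"slide": [-0.07,-0.12,-0.01],"grip": 1},
    {"turn": [0,0,0],"slide": [-0.07,-0.05,-0.01],"grip": 1},
    {"turn": [0,0,0],"slide": [-0.08,0,-0.02],"grip": 1},
    {"turn": [0,0,0],"slide": [-0.09,0.03,-0.02],"grip": 1},
    {"turn": [0,0,0],"slide": [-0.1,0.06,-0.03],"grip": 1},
    {"turn": [0,0,0],"slide": [-0.1,0.06,-0.03],"grip": 1}
  ]
}}

```text
time: 16.65
ee_pos: [0.5441, -0.0521, 0.0295]
orientation: [-3.134, 0.001, 1.57]
contact_force: [-10.5, -2.5, -3.6]
gripper_width: 0.008
grip_force: 5.3
```

Call:
{"api": "step_arm", "payload": {
  "moves": [
    {"turn": [0,0,0],"slide": [0,-0.15,0],"grip": 1},
    {"turn": [0,0,0],"slide": [0,-0.27,-0.15],"grip": 1},
    {"turn": [0,0,0],"slide": [0,-0.27,-0.5],"grip": 1},
    {"turn": [0,0,0],"slide": [0,-0.27,-0.85],"grip": 1},
    {"turn": [0,0,0],"slide": [0.35,-0.27,-0.85],"grip": 1},
    {"turn": [0,0,0],"slide": [0.7,-0.27,-0.85],"grip": 1},
    {"turn": [0,0,0],"slide": [1,-0.27,-0.85],"grip": 1},
    {"turn": [0,0,0],"slide": [1,-0.27,-0.85],"grip": 1}
  ]
}}

```text
time: 17.32
ee_pos: [0.5217, 0.0565, 0.1165]
orientation: [3.139, -0.004, 1.579]
contact_force: [-0.0, 0.6, 0.4]
gripper_width: 0.0
grip_force: 0.0
```

Call:
{"api": "step_arm", "payload": {
  "moves": [
    {"turn": [0,0,0],"slide": [0.35,0,0],"grip": 1},
    {"turn": [0,0,0],"slide": [0.74,0,0],"grip": 1},
    {"turn": [0,0,0],"slide": [0.74,0,0],"grip": 1},
    {"turn": [0,0,0],"slide": [0.74,0,0.3],"grip": 1},
    {"turn": [0,0,0],"slide": [0.74,0,0.6],"grip": 1},
    {"turn": [0,0,0],"slide": [0.74,0,0.86],"grip": 1},
    {"turn": [0,0,0],"slide": [0.74,0,0.86],"grip": 1},
    {"turn": [0,0,0],"slide": [0.74,0,0.86],"grip": 1}
  ]
}}

```text
time: 17.98
ee_pos: [0.5202, 0.1225, 0.0289]
orientation: [-3.14, 0.001, 1.571]
contact_force: [0.5, -0.3, 0.6]
gripper_width: 0.002
grip_force: 0.0
```

Call:
{"api": "step_arm", "payload": {
  "moves": [
    {"turn": [0,0,0],"slide": [0,0.12,0],"grip": 1},
    {"turn": [0,0,0],"slide": [0,0.18,0],"grip": 1},
    {"turn": [0,0,0],"slide": [0.01,0.23,0],"grip": 1},
    {"turn": [0,0,0],"slide": [0.02,0.28,0],"grip": 1},
    {"turn": [0,0,0],"slide": [0.04,0.33,0],"grip": 1},
    {"turn": [0,0,0],"slide": [0.05,0.38,0],"grip": 1},
    {"turn": [0,0,0],"slide": [0.06,0.43,0],"grip": 1},
    {"turn": [0,0,0],"slide": [0.08,0.48,0],"grip": 1}
  ]
}}

```text
time: 18.65
ee_pos: [0.5627, 0.1303, 0.0304]
orientation: [-3.132, 0.001, 1.571]
contact_force: [-22.7, -2.3, 17.2]
gripper_width: 0.003
grip_force: 11.9
```

Call:
{"api": "step_arm", "payload": {
  "moves": [
    {"turn": [0,0,0],"slide": [0,0.02,0],"grip": 1},
    {"turn": [0,0,0],"slide": [0,0.03,0],"grip": 1},
    {"turn": [0,0,0],"slide": [0,0.03,0],"grip": 1}
  ]
}}

```text
time: 18.9
ee_pos: [0.5663, 0.1312, 0.0304]
orientation: [-3.133, 0.0, 1.572]
contact_force: [-21.7, 2.0, 14.8]
gripper_width: 0.006
grip_force: 11.0
```

Call:
{"api": "step_arm", "payload": {
  "moves": [
    {"turn": [0,0,0],"slide": [0,-0.2,0],"grip": 1},
    {"turn": [0,0,0],"slide": [0,-0.47,-0.1],"grip": 1},
    {"turn": [0,0,0],"slide": [0,-0.47,-0.5],"grip": 1},
    {"turn": [0,0,0],"slide": [0,-0.47,-0.85],"grip": 1},
    {"turn": [0,0,0],"slide": [-0.35,-0.47,-0.85],"grip": 1},
    {"turn": [0,0,0],"slide": [-0.7,-0.47,-0.85],"grip": 1},
    {"turn": [0,0,0],"slide": [-1,-0.47,-0.85],"grip": 1},
    {"turn": [0,0,0],"slide": [-1,-0.47,-0.85],"grip": 1}
  ]
}}

```text
time: 19.57
ee_pos: [0.5252, 0.0231, 0.1165]
orientation: [3.138, 0.003, 1.563]
contact_force: [0.4, -0.3, -1.2]
gripper_width: 0.008
grip_force: 0.0
```

Call:
{"api": "step_arm", "payload": {
  "moves": [
    {"turn": [0,0,0],"slide": [-0.35,0,0],"grip": 1},
    {"turn": [0,0,0],"slide": [-0.73,0,0],"grip": 1},
    {"turn": [0,0,0],"slide": [-0.73,0,0],"grip": 1},
    {"turn": [0,0,0],"slide": [-0.73,0,0.3],"grip": 1},
    {"turn": [0,0,0],"slide": [-0.73,0,0.6],"grip": 1},
    {"turn": [0,0,0],"slide": [-0.73,0,0.86],"grip": 1},
    {"turn": [0,0,0],"slide": [-0.73,0,0.86],"grip": 1},
    {"turn": [0,0,0],"slide": [-0.73,0,0.86],"grip": 1}
  ]
}}

```text
time: 20.23
ee_pos: [0.5242, -0.0423, 0.0287]
orientation: [-3.141, -0.0, 1.57]
contact_force: [0.4, -0.1, 0.2]
gripper_width: 0.005
grip_force: 0.0
```

Call:
{"api": "step_arm", "payload": {
  "moves": [
    {"turn": [0,0,0],"slide": [0,0.13,0],"grip": 1},
    {"turn": [0,0,0],"slide": [0,0.19,0],"grip": 1},
    {"turn": [0,0,0],"slide": [-0.01,0.24,0],"grip": 1},
    {"turn": [0,0,0],"slide": [-0.03,0.29,0],"grip": 1},
    {"turn": [0,0,0],"slide": [-0.05,0.34,0],"grip": 1},
    {"turn": [0,0,0],"slide": [-0.07,0.39,0],"grip": 1},
    {"turn": [0,0,0],"slide": [-0.08,0.44,0],"grip": 1},
    {"turn": [0,0,0],"slide": [-0.1,0.48,0],"grip": 1}
  ]
}}

```text
time: 20.9
ee_pos: [0.5663, -0.0515, 0.0296]
orientation: [-3.131, -0.001, 1.571]
contact_force: [-24.6, 5.1, 21.9]
gripper_width: 0.003
grip_force: 13.3
```

Call:
{"api": "step_arm", "payload": {
  "moves": [
    {"turn": [0,0,0],"slide": [-0.01,0.03,0],"grip": 1},
    {"turn": [0,0,0],"slide": [-0.02,0.05,0],"grip": 1},
    {"turn": [0,0,0],"slide": [-0.02,0.05,0],"grip": 1},
    {"turn": [0,0,0],"slide": [-0.02,0.05,0],"grip": 1}
  ]
}}

```text
time: 21.23
ee_pos: [0.5722, -0.0537, 0.0295]
orientation: [-3.133, -0.001, 1.571]
contact_force: [-20.7, 3.0, 15.9]
gripper_width: 0.004
grip_force: 10.7
```

Call:
{"api": "step_arm", "payload": {
  "moves": [
    {"turn": [0,0,0],"slide": [-0.01,0.02,0],"grip": 1},
    {"turn": [0,0,0],"slide": [-0.01,0.04,0],"grip": 1},
    {"turn": [0,0,0],"slide": [-0.02,0.06,0],"grip": 1},
    {"turn": [0,0,0],"slide": [-0.02,0.08,0],"grip": 1},
    {"turn": [0,0,0],"slide": [-0.02,0.08,0],"grip": 1}
  ]
}}

```text
time: 21.65
ee_pos: [0.5762, -0.0553, 0.0291]
orientation: [-3.126, -0.001, 1.572]
contact_force: [-33.5, 4.1, 27.1]
gripper_width: 0.006
grip_force: 18.1
```

Call:
{"api": "step_arm", "payload": {
  "moves": [
    {"turn": [0,0,0],"slide": [0,-0.15,0],"grip": 1},
    {"turn": [0,0,0],"slide": [0,-0.35,-0.1],"grip": 1},
    {"turn": [0,0,0],"slide": [0,-0.35,-0.5],"grip": 1},
    {"turn": [0,0,0],"slide": [0,-0.35,-0.85],"grip": 1},
    {"turn": [0,0,0],"slide": [0.35,-0.35,-0.85],"grip": 1},
    {"turn": [0,0,0],"slide": [0.7,-0.35,-0.85],"grip": 1},
    {"turn": [0,0,0],"slide": [1,-0.35,-0.85],"grip": 1},
    {"turn": [0,0,0],"slide": [1,-0.35,-0.85],"grip": 1}
  ]
}}

```text
time: 22.32
ee_pos: [0.551, 0.0518, 0.1158]
orientation: [3.138, -0.005, 1.579]
contact_force: [0.4, 1.0, -0.2]
gripper_width: 0.002
grip_force: 0.0
```

Call:
{"api": "step_arm", "payload": {
  "moves": [
    {"turn": [0,0,0],"slide": [0.35,0,0],"grip": 1},
    {"turn": [0,0,0],"slide": [0.74,0,0],"grip": 1},
    {"turn": [0,0,0],"slide": [0.74,0,0],"grip": 1},
    {"turn": [0,0,0],"slide": [0.74,0,0.3],"grip": 1},
    {"turn": [0,0,0],"slide": [0.74,0,0.6],"grip": 1},
    {"turn": [0,0,0],"slide": [0.74,0,0.86],"grip": 1},
    {"turn": [0,0,0],"slide": [0.74,0,0.86],"grip": 1},
    {"turn": [0,0,0],"slide": [0.74,0,0.86],"grip": 1}
  ]
}}

```text
time: 22.98
ee_pos: [0.55, 0.1174, 0.0278]
orientation: [-3.141, 0.0, 1.571]
contact_force: [-0.1, 0.8, -0.1]
gripper_width: 0.003
grip_force: 0.0
```

Call:
{"api": "step_arm", "payload": {
  "moves": [
    {"turn": [0,0,0],"slide": [0,0.13,0],"grip": 1},
    {"turn": [0,0,0],"slide": [0,0.17,0],"grip": 1},
    {"turn": [0,0,0],"slide": [0,0.2,0],"grip": 1},
    {"turn": [0,0,0],"slide": [0,0.23,0],"grip": 1},
    {"turn": [0,0,0],"slide": [0.01,0.26,0],"grip": 1},
    {"turn": [0,0,0],"slide": [0.02,0.28,0],"grip": 1},
    {"turn": [0,0,0],"slide": [0.02,0.28,0],"grip": 1}
  ]
}}

```text
time: 23.57
ee_pos: [0.5703, 0.1189, 0.0288]
orientation: [-3.128, 0.002, 1.572]
contact_force: [-33.0, -2.7, 27.4]
gripper_width: 0.006
grip_force: 17.5
```

Call:
{"api": "step_arm", "payload": {
  "moves": [
    {"turn": [0,0,0],"slide": [0,0.02,0],"grip": 1},
    {"turn": [0,0,0],"slide": [0,0.03,0],"grip": 1},
    {"turn": [0,0,0],"slide": [0,0.03,0],"grip": 1}
  ]
}}

```text
time: 23.82
ee_pos: [0.5702, 0.1189, 0.0288]
orientation: [-3.123, 0.003, 1.573]
contact_force: [-43.7, -3.3, 38.1]
gripper_width: 0.004
grip_force: 23.8
```

Call:
{"api": "step_arm", "payload": {
  "moves": [
    {"turn": [0,0,0],"slide": [0,-0.15,0],"grip": 1},
    {"turn": [0,0,0],"slide": [0,-0.3,-0.1],"grip": 1},
    {"turn": [0,0,0],"slide": [0,-0.3,-0.5],"grip": 1},
    {"turn": [0,0,0],"slide": [-0.1,-0.1,-1],"grip": 1},
    {"turn": [0,0,0],"slide": [-0.4,0.2,-1],"grip": 1},
    {"turn": [0,0,0],"slide": [-0.7,0.5,-1],"grip": 1},
    {"turn": [0,0,0],"slide": [-1,0.8,-1],"grip": 1},
    {"turn": [0,0,0],"slide": [-1,0.8,-1],"grip": 1}
  ]
}}

```text
time: 24.48
ee_pos: [0.6663, 0.0115, 0.1308]
orientation: [3.134, 0.004, 1.563]
contact_force: [-0.1, -1.4, -0.6]
gripper_width: 0.005
grip_force: 0.0
```

Call:
{"api": "step_arm", "payload": {
  "moves": [
    {"turn": [0,0,0],"slide": [-0.2,0,-0.4],"grip": 1},
    {"turn": [0,0,0],"slide": [-0.4,0,-0.8],"grip": 1},
    {"turn": [0,0,0],"slide": [-0.4,0,-1],"grip": 1},
    {"turn": [0,0,0],"slide": [-0.4,0,-1],"grip": 1}
  ]
}}

```text
time: 24.82
ee_pos: [0.6644, -0.023, 0.2363]
orientation: [3.129, 0.0, 1.567]
contact_force: [1.2, 1.2, 1.4]
gripper_width: 0.005
grip_force: 0.0
```

Run:
```python
from h import *
import pickle
o=r.observe();print(o['ee_pos'],o['orientation'],o['time'])
p=shot('wrist','w9.png');pickle.dump(p,open('w9.pkl','wb'))
a=p['color'][:,:,::-1][20:260,120:380]
a=cv2.resize(a,None,fx=2.5,fy=2.5,interpolation=cv2.INTER_CUBIC)
for c in range(120,380,20): cv2.putText(a,str(c),(int((c-120)*2.5),10),0,.35,(0,0,255))
for c in range(20,260,20): cv2.putText(a,str(c),(2,int((c-20)*2.5)+4),0,.35,(0,0,255))
cv2.imwrite('pics/w9z.png',a)
```

```text
[ 0.66441445 -0.02302018  0.23626605] [3.12905300e+00 4.24204517e-04 1.56705940e+00] 24.8167
```

View pics/w9z.png

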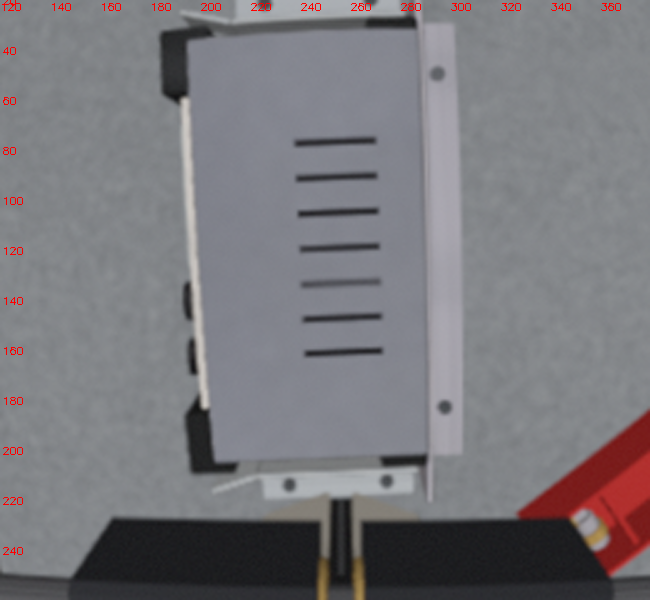

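The view shows the supply flush against the plate along its whole back edge (columns 418–427 of the crop, meeting the plate), between the rails. At 44 N it no longer moved.

Run:
```python
from h import *
import pickle;p=pickle.load(open('w9.pkl','rb'))
g=lambda a,z:onz(p,(120+a[0]/2.5,20+a[1]/2.5),z,True)[:2]
FL,BL,BR,FR=[g(a,.08) for a in((187,40),(418,28),(427,455),(213,461))]
u=FL+BL-FR-BR;th=np.arctan2(-u[0],u[1]);m=(FL+BL+BR+FR)/4
c=m-np.array(w([0,0,th],(.0038,.0013,0)))[:2];print('psu',c,th,np.linalg.norm(FL-FR),np.linalg.norm(FR-BR))
a,b=g((422,10),.07),g((430,500),.07);print('plate top',a,b,np.linalg.norm(a-b),np.arctan2(a[0]-b[0],b[1]-a[1]))
ex=np.array([np.cos(th),np.sin(th)]);print('dist plate',(a-c)@ex,(b-c)@ex)
s=shot('scene');q=shot('side')
for n,P in(('scene',s),('side',q)):
    print(n,[np.round(b['at']).tolist() for b in r.boxes_of(P,'tray') if b['p']>.4],np.round(proj(P,[.6765,-.234,.02])))
```

```text
psu [0.65102531 0.03145559] 0.032231534043636476 0.18583369057865673 0.09682139871407451
plate top [0.70314288 0.13876638] [ 0.70982682 -0.08564671] 0.22451261067484365 -3.1118173502728825
dist plate 0.055548690853986435 0.054997236635603484
scene [[156.0, 151.0]] [147. 142.]
side [[353.0, 261.0], [367.0, 206.0]] [353. 256.]
```

Call:
{"api": "step_arm", "payload": {
  "moves": [
    {"turn": [0,0,0],"slide": [-0.33,0.1,0],"grip": -1},
    {"turn": [0,0,0],"slide": [-0.66,0.1,0.1],"grip": -1},
    {"turn": [0,0,0],"slide": [-1,0.1,0.2],"grip": -1},
    {"turn": [0,0,0],"slide": [-1,0.1,0.3],"grip": -1}
  ]
}}

```text
time: 25.4
ee_pos: [0.6695, -0.1301, 0.1958]
orientation: [-3.139, 0.006, 1.562]
contact_force: [-0.4, -1.9, 0.3]
gripper_width: 0.246
grip_force: 0.0
```

Call:
{"api": "step_arm", "payload": {
  "moves": [
    {"turn": [0,0,-0.005],"slide": [-0.33,0,0.1],"grip": -1},
    {"turn": [0,0,-0.005],"slide": [-0.66,0,0.3],"grip": -1},
    {"turn": [0,0,-0.005],"slide": [-1,0,0.5],"grip": -1},
    {"turn": [0,0,-0.005],"slide": [-1,0,0.5],"grip": -1},
    {"turn": [0,0,-0.005],"slide": [-1,0,0.5],"grip": -1},
    {"turn": [0,0,-0.005],"slide": [-1,0,0.5],"grip": -1}
  ]
}}

```text
time: 25.9
ee_pos: [0.6707, -0.2194, 0.1462]
orientation: [-3.14, -0.001, 1.602]
contact_force: [1.0, 1.9, -0.0]
gripper_width: 0.678
grip_force: 0.0
```

Run:
```python
from h import *
o=r.observe();print(o['ee_pos'],o['orientation'],o['time'],o['gripper_width'])
p=shot('wrist','w10.png')
for y in(-.164,-.257): print([np.round(proj(p,[x,y,.04],True)) for x in(.6515,.7015)])
g=p['color'].max(2).astype(int)
for row in range(90,240,6): print(row,''.join('#' if v<45 else '+' if v<80 else '.' for v in g[row,220:330:2]))
print(r.boxes_of(p,'tray'))
```

```text
[ 0.67068435 -0.21941203  0.14620779] [-3.13995476e+00 -1.38204006e-03  1.60222462e+00] 25.9 0.6776469287362746
[array([236., 123.]), array([292., 125.])]
[array([234., 221.]), array([286., 222.])]
90 .......................................................
96 .......................................................
102 .......................................................
108 .......................................................
114 .......................................................
120 ...................+...................................
126 ........++..+++++++++++++++++++++++....................
132 ........++++++++++++++.......++++++....................
138 ........+++++++++++++........++++++....................
144 ........##+...................+###+....................
150 ........##+..................######....................
156 ........###...........++..++#######....................
162 ........###########################....................
168 ........##########################+....................
174 ........+#########################+....................
180 ........+#########################+....................
186 ........+#########################+....................
192 ........+#########################+....................
198 ........+#########################.....................
204 ........+#########################.....................
210 .........#########################.....................
216 .........#########################.....................
222 .........######++++++.........####...........+##.......
228 .........####+...............+###+...........+###......
234 .........###+........+......#####+...........#####+....
[{'at': [420.1, 76.7], 'p': 0.64}, {'at': [234.6, 11.2], 'p': 0.62}, {'at': [264.6, 184.7], 'p': 0.6}]
```

Call:
{"api": "step_arm", "payload": {
  "moves": [
    {"turn": [0,0,0],"slide": [-0.15,0.06,0],"grip": -1},
    {"turn": [0,0,0],"slide": [-0.15,0.06,0],"grip": -1},
    {"turn": [0,0,0],"slide": [-0.15,0.06,0],"grip": -1},
    {"turn": [0,0,0],"slide": [-0.15,0.06,0.25],"grip": -1},
    {"turn": [0,0,0],"slide": [-0.15,0.06,0.5],"grip": -1},
    {"turn": [0,0,0],"slide": [-0.15,0.06,0.75],"grip": -1},
    {"turn": [0,0,0],"slide": [-0.15,0.06,1],"grip": -1},
    {"turn": [0,0,0],"slide": [-0.15,0.06,1],"grip": -1}
  ]
}}

```text
time: 26.67
ee_pos: [0.6743, -0.2326, 0.0422]
orientation: [-3.134, -0.003, 1.604]
contact_force: [-1.9, 2.0, -1.4]
gripper_width: 1.002
grip_force: 0.0
```

Call:
{"api": "step_arm", "payload": {
  "moves": [
    {"turn": [0,0,0],"slide": [0,0,0.15],"grip": -1},
    {"turn": [0,0,0],"slide": [0,0,0.33],"grip": -1},
    {"turn": [0,0,0],"slide": [0,0,0.33],"grip": -1},
    {"turn": [0,0,0],"slide": [0,0,0.33],"grip": -1}
  ]
}}

```text
time: 27.0
ee_pos: [0.6774, -0.2344, 0.0149]
orientation: [-3.141, -0.001, 1.603]
contact_force: [0.6, -0.6, 1.2]
gripper_width: 0.999
grip_force: 0.0
```

Call:
{"api": "step_arm", "payload": {
  "moves": [
    {"turn": [0,0,0],"slide": [0,0,0],"grip": 1},
    {"turn": [0,0,0],"slide": [0,0,0],"grip": 1},
    {"turn": [0,0,0],"slide": [0,0,0],"grip": 1},
    {"turn": [0,0,0],"slide": [0,0,0],"grip": 1},
    {"turn": [0,0,0],"slide": [0,0,0],"grip": 1},
    {"turn": [0,0,0],"slide": [0,0,0],"grip": 1},
    {"turn": [0,0,0],"slide": [0,0,0],"grip": 1},
    {"turn": [0,0,0],"slide": [0,0,0],"grip": 1}
  ],
  "newtons": 30
}}

```text
time: 27.67
ee_pos: [0.6774, -0.2353, 0.0143]
orientation: [-3.141, 0.0, 1.602]
contact_force: [-1.2, -0.6, 2.0]
gripper_width: 0.541
grip_force: 30.0
```

Call:
{"api": "step_arm", "payload": {
  "moves": [
    {"turn": [0,0,0],"slide": [0,0,-0.05],"grip": 1},
    {"turn": [0,0,0],"slide": [0,0,-0.15],"grip": 1},
    {"turn": [0,0,0],"slide": [0,0,-0.35],"grip": 1},
    {"turn": [0,0,0],"slide": [0,0,-0.55],"grip": 1},
    {"turn": [0,0,0],"slide": [0,0,-0.8],"grip": 1},
    {"turn": [0,0,0],"slide": [0,0,-1],"grip": 1},
    {"turn": [0,0,0],"slide": [0,0,-1],"grip": 1}
  ]
}}

```text
time: 28.25
ee_pos: [0.6803, -0.2361, 0.1201]
orientation: [3.134, 0.002, 1.602]
contact_force: [0.4, 0.6, -1.8]
gripper_width: 0.543
grip_force: 30.0
```

Call:
{"api": "step_arm", "payload": {
  "moves": [
    {"turn": [0,0,0],"slide": [0.1,0,-0.2],"grip": 1},
    {"turn": [0,0,0],"slide": [0.3,0,-0.4],"grip": 1},
    {"turn": [0,0,0],"slide": [0.5,0,-0.5],"grip": 1},
    {"turn": [0,0,0],"slide": [0.75,-0.1,-0.5],"grip": 1},
    {"turn": [0,0,0],"slide": [1,-0.2,-0.5],"grip": 1},
    {"turn": [0,0,0],"slide": [1,-0.2,-0.5],"grip": 1}
  ]
}}

```text
time: 28.75
ee_pos: [0.653, -0.1285, 0.1641]
orientation: [-3.14, -0.005, 1.609]
contact_force: [0.5, 1.9, -3.5]
gripper_width: 0.544
grip_force: 30.0
```

Call:
{"api": "step_arm", "payload": {
  "moves": [
    {"turn": [0,0,0],"slide": [0.25,0,0],"grip": 1},
    {"turn": [0,0,0],"slide": [0.5,0,0],"grip": 1},
    {"turn": [0,0,0],"slide": [0.75,0,0],"grip": 1},
    {"turn": [0,0,0],"slide": [1,0,0],"grip": 1},
    {"turn": [0,0,0],"slide": [1,0,0],"grip": 1}
  ]
}}

```text
time: 29.17
ee_pos: [0.6509, -0.0281, 0.1639]
orientation: [-3.141, -0.005, 1.61]
contact_force: [-0.2, 1.9, -1.8]
gripper_width: 0.542
grip_force: 30.0
```

Call:
{"api": "step_arm", "payload": {
  "moves": [
    {"turn": [0,0,0],"slide": [0.2,0,0],"grip": 1},
    {"turn": [0,0,0],"slide": [0.45,0,0],"grip": 1},
    {"turn": [0,0,0],"slide": [0.67,0,0],"grip": 1},
    {"turn": [0,0,0],"slide": [0.67,0,0.15],"grip": 1},
    {"turn": [0,0,0],"slide": [0.67,0,0.35],"grip": 1},
    {"turn": [0,0,0],"slide": [0.67,0,0.5],"grip": 1},
    {"turn": [0,0,0],"slide": [0.67,0,0.5],"grip": 1},
    {"turn": [0,0,0],"slide": [0.67,0,0.5],"grip": 1}
  ]
}}

```text
time: 29.83
ee_pos: [0.6484, 0.0307, 0.1134]
orientation: [-3.139, 0.0, 1.602]
contact_force: [0.6, 0.3, -2.0]
gripper_width: 0.545
grip_force: 30.0
```

Call:
{"api": "step_arm", "payload": {
  "moves": [
    {"turn": [0,0,0],"slide": [0,0,0.06],"grip": 1},
    {"turn": [0,0,0],"slide": [0,0,0.12],"grip": 1},
    {"turn": [0,0,0],"slide": [0,0,0.16],"grip": 1},
    {"turn": [0,0,0],"slide": [0,0,0.16],"grip": 1},
    {"turn": [0,0,0],"slide": [0,0,0.18],"grip": 1},
    {"turn": [0,0,0],"slide": [0,0,0.18],"grip": 1}
  ]
}}

```text
time: 30.33
ee_pos: [0.6492, 0.031, 0.0961]
orientation: [-3.142, -0.0, 1.602]
contact_force: [-0.1, 1.0, -3.3]
gripper_width: 0.541
grip_force: 30.0
```

Call:
{"api": "step_arm", "payload": {
  "moves": [
    {"turn": [0,0,0],"slide": [0,0,0.01],"grip": 1},
    {"turn": [0,0,0],"slide": [0,0,0.015],"grip": 1},
    {"turn": [0,0,0],"slide": [0,0,0.02],"grip": 1},
    {"turn": [0,0,0],"slide": [0,0,0.02],"grip": 1},
    {"turn": [0,0,0],"slide": [0,0,0.02],"grip": 1}
  ]
}}

```text
time: 30.75
ee_pos: [0.6492, 0.031, 0.0943]
orientation: [3.141, 0.0, 1.602]
contact_force: [-0.2, -0.5, -2.5]
gripper_width: 0.544
grip_force: 30.0
```

Still carrying; lower 1 mm at a time.

Call:
{"api": "step_arm", "payload": {
  "moves": [
    {"turn": [0,0,0],"slide": [0,0,0.01],"grip": 1},
    {"turn": [0,0,0],"slide": [0,0,0.01],"grip": 1},
    {"turn": [0,0,0],"slide": [0,0,0.02],"grip": 1},
    {"turn": [0,0,0],"slide": [0,0,0.02],"grip": 1},
    {"turn": [0,0,0],"slide": [0,0,0.02],"grip": 1}
  ]
}}

```text
time: 31.17
ee_pos: [0.6493, 0.031, 0.0942]
orientation: [3.141, -0.0, 1.602]
contact_force: [-5.8, -0.7, 14.3]
gripper_width: 0.544
grip_force: 30.0
```

Call:
{"api": "step_arm", "payload": {
  "moves": [
    {"turn": [0,0,0],"slide": [0,0,-0.01],"grip": 1},
    {"turn": [0,0,0],"slide": [0,0,-0.01],"grip": -0.5},
    {"turn": [0,0,0],"slide": [0,0,-0.01],"grip": -1},
    {"turn": [0,0,0],"slide": [0,0,-0.01],"grip": -1},
    {"turn": [0,0,0],"slide": [0,0,-0.01],"grip": -1},
    {"turn": [0,0,0],"slide": [0,0,-0.01],"grip": -1},
    {"turn": [0,0,0],"slide": [0,0,-0.01],"grip": -1},
    {"turn": [0,0,0],"slide": [0,0,-0.01],"grip": -1}
  ]
}}

```text
time: 31.83
ee_pos: [0.6492, 0.031, 0.0931]
orientation: [-3.141, 0.0, 1.602]
contact_force: [0.3, 0.3, -0.5]
gripper_width: 0.984
grip_force: 0.0
```

Call:
{"api": "step_arm", "payload": {
  "moves": [
    {"turn": [0,0,0],"slide": [0,0,-0.1],"grip": -1},
    {"turn": [0,0,0],"slide": [0,0,-0.3],"grip": -1},
    {"turn": [0,0,0],"slide": [0,0,-0.6],"grip": -1},
    {"turn": [0,0,0],"slide": [0,0,-0.9],"grip": -1},
    {"turn": [0,0,0],"slide": [0,0,-1],"grip": -1},
    {"turn": [0,0,0],"slide": [0,0,-1],"grip": -1}
  ]
}}

```text
time: 32.33
ee_pos: [0.6512, 0.0312, 0.1976]
orientation: [3.135, -0.001, 1.602]
contact_force: [-0.7, -0.2, -0.1]
gripper_width: 1.004
grip_force: 0.0
```

Run:
```python
from h import *
p=shot('wrist','w11.png');o=r.observe();print(o['ee_pos'],o['time'],o['contact_force'])
S=[.65,.031,.033]
for X in((-.025,.07,.12),(.025,.07,.12),(-.025,0.0,.12),(.025,0.0,.12)): print('tray model',np.round(proj(p,w(S,X),True)))
for X in((-.046,.0949,.08),(.0525,.0949,.08),(-.046,0,.08),(.0525,0,.08)): print('psu model',np.round(proj(p,w(S,X),True)))
g=p['color'].max(2).astype(int)
for row in range(30,235,8): print(row,''.join('#' if v<50 else '+' if v<85 else '.' for v in g[row,150:350:2]))
```

```text
[0.65011086 0.03106199 0.19522855] 32.3833 [ 0.07353548  0.12446644 -0.31387262]
tray model [221. 109.]
tray model [285. 108.]
tray model [223. 194.]
tray model [283. 193.]
psu model [203.  81.]
psu model [310.  81.]
psu model [206. 181.]
psu model [307. 181.]
30 ....................................................................................................
38 ....................................................................................................
46 ....................................................................................................
54 ....................................................................................................
62 ....................................................................................................
70 ....................................................................................................
78 ......................#############................................#############....................
86 ......................######........................................................................
94 ....
[... 1181 characters left out ...]
.......#############################+.................................
190 ..........................#+.........+############################+.................................
198 ..........................##.........+############################+.................................
206 .....................................+############################+.................................
214 ...........................#..........###############+++++++######..................................
222 ...........+##.............#+.........######.......+.........+#####++.......................+##.....
230 ........+######.............+.........#####.........+.......+#####..........................######..
```

View pics/w11.png

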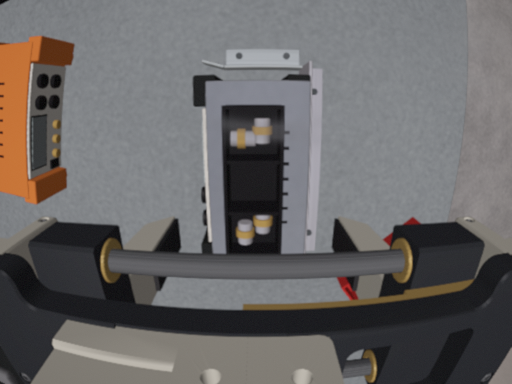

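The tray sits centred on the supply (columns 222–284, rows 108–230), as the model predicted, and the supply is flush with the plate. I'm handing in.

```bash
python3 -c "
from h import *
print(r.close_job())"
```

```text
the job is handed in; nothing more can be done
None
```

I handed in the job at about 32 s: the supply is home against the plate and the tray is upright, centred and released on its top, but no verdict came back; I also viewed 11 pictures, one over the limit of 10.

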